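# Load the carving fixture and hold its cover plate ready for the screws

### The job

Drop the squared tagua-nut blank into the pocket of the carving fixture and let go of it, then swing the fixture's latch fully shut over it. Then pick up the brass cover plate by its wooden grip and hold it still and level, hovering about 15 mm above the two steel bosses, each plate hole centred over a threaded hole, ready for me to start the screws. Finish while holding it there, without setting it down or letting go, and leave everything else on the bench where it is.

Things in the scene. Friction and masses are not known exactly. Their poses are not given: they have to be found in the camera images.
- pocket (a point): Centre of the pocket's mouth in the top of the carving fixture, a fixed wooden block 34 mm high reaching x -67 to +37, y +-62 mm from here. Local z up, x roughly away from the robot, some yaw. Pocket: 28 mm (x) by 36 mm (y), 26 mm deep. Free beside it: 24 mm on the -x side (then the open latch), all of the +x side, 18 mm on the y sides (then the bosses).
- boss0 (a point): Centre of the top of the steel boss on the fixture's -y side, 46 mm from the pocket's centre: upright round post 20 mm across, standing 22 mm above the fixture's top (56 mm above the bench), with an upright threaded hole 8 mm across. Axes as the fixture's.
- boss1 (a point): The same for the like boss on the fixture's +y side.
- latch (a joint): Angle of the fixture's locking latch, rad: 0 = shut against a stop (tail to the fixture's -x, nose over the pocket), up to 1.75 = open (tail to the fixture's +y). Starts open, 1.25 to 1.65; turns level about an upright pivot with light friction (about 1 N at the knob) and stays where left. An unseated blank blocks it.
- latch_pivot (a point): Point on the latch's pivot axis at the bar's top face, 48 mm from the pocket's centre to the fixture's -x. Turns with the latch: x points along the nose (50 mm long), -x along the tail. The steel bar is 14 mm wide, 7 mm thick, its underside 10 mm and top 17 mm above the fixture's top (2 mm above a seated blank).
- latch_knob (a point): Middle of the latch's upright round knob on the tail, 60 mm from the pivot: 12 mm across and 24 mm tall, standing on the bar (its foot 12 mm below this point). Turns with the latch.
- blank_center (a point): Centre of the tagua-nut blank: a cream squared block 22 mm (local x) x 30 mm (local y) x 34 mm tall, standing loose and upright on the bench. Seated in the pocket, its long side along the pocket's long side, it stands 8 mm proud of the fixture's top (its centre 9 mm below it).
- plate_grip (a point): Centre of the wooden grip on the brass cover plate. The plate is 46 mm (local x) x 124 mm (local y), 4 mm thick, lying loose and flat on the bench; the upright grip on its middle is 12 mm (x) x 36 mm (y), and from 4 to 32 mm above the plate's underside; this point is 18 mm above the underside. About 0.2 kg.
- plate_hole0 (a point): Centre of the plate's hole on its -y side, at the underside; 15 mm across, 46 mm from the plate's middle. Axes as the plate's. Either hole may go over either boss.
- plate_hole1 (a point): The same for the like hole on the plate's +y side.
- canister: Round screw-top pewter canister, 58 mm across, 62 mm tall; bystander, to be left alone. Origin at the centre of its underside.
- inkstone: Grey slate inkstone, 75 x 120 mm, 20 mm high; bystander, to be left alone. Origin at the centre of its underside.
- tweezers: Blackened steel tweezers lying flat, 120 mm long, 5 mm high; bystander, to be left alone. Origin at the centre of its underside.
- clip: Bent brass spring clip, 40 x 50 mm, 40 mm high, gripping a round brown unshelled nut; bystander, to be left alone. Origin at the centre of its underside.
- offcut: Plum-wood offcut, 28 x 75 mm, 24 mm high; bystander, to be left alone. Origin at the centre of its underside.
- brush: Brush with a wooden handle, lying flat, 160 mm long; bystander, to be left alone. Origin at the centre of its underside.
- dish: White porcelain dish, 72 mm across, 24 mm high; bystander, to be left alone. Origin at the centre of its underside.
There are look-alikes about, which are no part of the job. What is meant by the part that bears blank_center is not orange, and is the smaller of those in its own colour. Leave any green look-alike of the part that bears pocket alone.

How it is judged:
On the way, in this order (a step that is already met when the one before it is completed fails the run):
1. the blank is fully down in the pocket and let go (z of blank_center in the frame of pocket below -0.006 m and horizontal distance between blank_center and pocket below 0.006 m and contact force between the fingers and blank below 0.1 N), for 0.2 s.
2. the latch is shut over the seated blank (z of blank_center in the frame of pocket below -0.006 m and horizontal distance between blank_center and pocket below 0.006 m and value of joint latch below 0.1 rad), for 0.2 s.
At the end, for the whole second after the job is handed in: Blank in the pocket (within 6 mm of centre, within 3 mm of fully down); latch within 0.1 rad of shut; gripper holding the plate still, level within 0.12 rad, its underside 6 to 28 mm above the bosses, each hole within 5 mm sideways of a boss centre, not touching the fixture (all of step 2 and ((horizontal distance between plate_hole0 and boss0 below 0.005 m and horizontal distance between plate_hole1 and boss1 below 0.005 m) or (horizontal distance between plate_hole0 and boss1 below 0.005 m and horizontal distance between plate_hole1 and boss0 below 0.005 m)) and z of plate_hole0 in the frame of boss0 between 0.006 and 0.028 m and z of plate_hole1 in the frame of boss0 between 0.006 and 0.028 m and angle between plate_grip's own z axis and vertical below 0.12 rad and linear speed of plate below 0.02 m/s and contact force between the fingers and plate above 0.5 N and contact force between plate and fixture below 0.05 N); the arm keeps its last pose, push and grip.
It fails at once if a bystander is moved by more than 20 mm (distance of any of canister, inkstone, tweezers, clip, offcut, brush, dish from where it was at the start of the episode above 0.02 m).
It also fails if it takes over 69 s, if anything falls off the work surface, if the arm or the gripper's body presses on something with over 40 N, if the wrist force passes 120 N, or if a joint passes its speed limit or range.

### The arm

A 6-joint arm with a two-finger parallel gripper is mounted at the origin on the work surface. World frame = base frame: x ahead of the robot, y to its left, z up, the work surface at z = 0. Lengths are in m, angles in rad, forces in N, time in s.
With the tool pointing down it reaches from about 0.3 to 0.875 m from the base axis. Payload 6.4 kg.
Tool frame: the origin (TCP) lies midway between the tips of the shut fingers; the grasp point (between the pads) lies 19 mm behind it; z points along the fingers, y is the direction in which the jaws open and shut (so a half turn about z gives the same grasp; the last joint's range is limited). The gripper opens to 85 mm and grips with 20 to 120 N. Pads are 22 mm wide; open, the fingers measure 114 mm over their backs; the gripper's body (76 mm by 85 mm) begins 54 mm behind the grasp point. The pads swing forward as they close: fully open they stand 13 mm farther back than shut.
Start: joints at [-1.495, 0.181, 1.607, -0, 1.354, -0.206], TCP at [0.16, -0.552, 0.231] pointing down, gripper open.
Joint ranges: [-2.99, 2.99], [-0.89, 2.07], [0.3, 2.58], [-1.14, 4.28], [0, 2.63], [-3.12, 3.12]. Speed limits (rad/s): [2.57, 2.57, 3.01, 3.14, 3.14, 3.14].

### API

Orientations are given as a unit quaternion [w, x, y, z].
In Python, from bench import ctrl gives the robot as it stands.
- The arm moves only by the tool apply_moves, never from a script. Its argument "plan" is a list of rows, each an object with "translation": the shift along the tool's x, y, z in m, a list of three; "angular": the turn, a rotation vector about the tool's x, y, z in rad, a list of three; "hand": the finger opening in m, from 0 to 0.0854. In form: [{"translation": [x, y, z], "angular": [rx, ry, rz], "hand": hand}, ...]. A call has 1 to 10 rows; each row shifts and turns the commanded pose from where the row before left it, along the tool's axes as they then stand; what a row does not reach is not made up. A row lasts 1/8 s, in which the tool goes at most 62.5 mm and 10.7 degrees, less where a joint would pass 70% of its speed; a pose out of reach is approached as far as the arm can. A call with a gripper value outside its range is refused whole. The fingers move at their own pace and stop on an object; the grip force is fixed at half the most. Time passes only in rows, so rows that do not move let the fingers close. It gives the time, the measured TCP pose, the force and the opening at its end, in the units of the state.
- ctrl.get_obs(): the state, without advancing time (a new reading comes with each control period).
- ctrl.camera(name): name is "scene" or "top" or "wrist"; returns a dict with "img" (480x640x3 uint8, red, green, blue), "K" (3x3 intrinsics, pixels), "eye" and "orientation" of the camera in the world. Camera axes: x right, y up, looking along -z (the intrinsics and any distortion apply to the point x, -y, -z); pixel columns grow to the right and rows downward; lengths in m; the calibration is good to about 2 mm. A picture is of the moment at which its call begins. There is no depth.
- ctrl.hand_in(): hands the job in, once; it reports no verdict.
The state is a dict: "time_s": time; "q": joint angles; "dq": joint speeds; "joint_efforts": joint torques, N m; "eef_pos": TCP position; "eef_rot": TCP orientation; "wrist_force": force on the tool from outside, world axes, zero at the start; "torque": the same for the moment, N m; "opening": opening from 0.0 (shut) to 1.0 (fully open).
Only numpy, scipy, OpenCV 4.12 (cv2) and the standard library are available. Lean on these libraries where they do the work, as an engineer would, in place of code of your own. Each camera call takes 0.05 s, during which the arm holds its last target.

## Working session

There is one attempt and no reset: what is moved stays moved. The work goes in short steps, Python scripts to look and compute and a tool call to move; the robot and the scene stay as the last step left them, time stands still between calls to the robot, and variables do not carry over. Pictures are saved under pics/ and viewed, and the job is handed in when it is done.

Besides the shell and the picture viewer there is one more tool, called after ">>>" as name(argument=value, ...), one argument or row to a line, values as JSON. apply_moves: Moves the arm, as the interface text tells. Its arguments: {"type":"object","properties":{"plan":{"type":"array","items":{"type":"object","properties":{"translation":{"type":"array","items":{"type":"number"}},"angular":{"type":"array","items":{"type":"number"}},"hand":{"type":"number"}}}}},"required":["plan"]}

```bash
ls; mkdir -p pics; python3 - <<'E'
from bench import ctrl
import cv2
for n in ("scene","top","wrist"):
    c=ctrl.camera(n); cv2.imwrite(f"pics/{n}0.png",c["img"][:,:,::-1]); print(n,c["K"].round(1).tolist(),c["eye"],c["orientation"],[k for k in c])
print(ctrl.get_obs())
E
```

```text
pics
scene [[498.1, 0.0, 325.6], [0.0, 498.1, 231.9], [0.0, 0.0, 1.0]] [1.11858155 0.7596097  0.68288214] [0.28624705 0.16005546 0.44421168 0.83373908] ['img', 'K', 'eye', 'orientation']
top [[455.6, 0.0, 316.5], [0.0, 455.6, 239.3], [0.0, 0.0, 1.0]] [0.43856887 0.03503429 1.12550207] [ 0.71166023  0.02221836 -0.03545852 -0.70127652] ['img', 'K', 'eye', 'orientation']
wrist [[345.2, 0.0, 319.4], [0.0, 345.2, 244.3], [0.0, 0.0, 1.0]] [ 0.23294907 -0.52987993  0.37348401] [ 0.79042663 -0.11763029  0.08934779 -0.59447947] ['img', 'K', 'eye', 'orientation']
{'time_s': 0.15, 'q': array([-1.49528661e+00,  1.81371700e-01,  1.60775582e+00,  2.30568371e-05,
        1.35386311e+00, -2.06311733e-01]), 'dq': array([-2.45709794e-04, -5.97745752e-04, -3.66754435e-03,  1.76258901e-05,
       -8.18170544e-04, -5.40669341e-04]), 'joint_efforts': array([ 1.12897043e-03, -4.45264757e+01, -3.51694429e+01, -3.30578905e-04,
        5.79559448e-03, -3.81322195e-06]), 'eef_pos': array([ 0.159895  , -0.55187319,  0.23060127]), 'eef_rot': array([-6.96762018e-04,  9.90088608e-01,  1.40442372e-01,  5.69146169e-05]), 'wrist_force': array([ 0.26499816, -0.13383656, -0.44593761]), 'torque': array([-0.00810583, -0.00077202, -0.01294108]), 'opening': 1.0014250331033496}
```

View pics/top0.png

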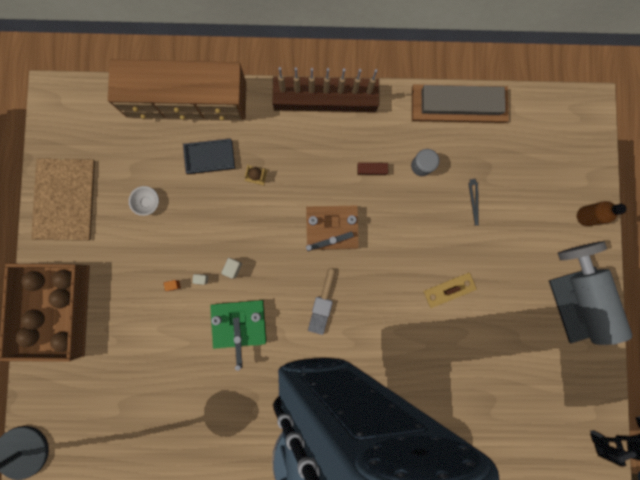

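View pics/scene0.png

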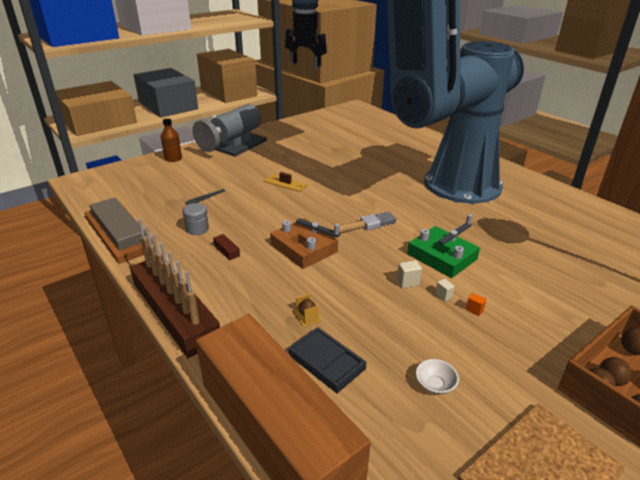

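View pics/wrist0.png

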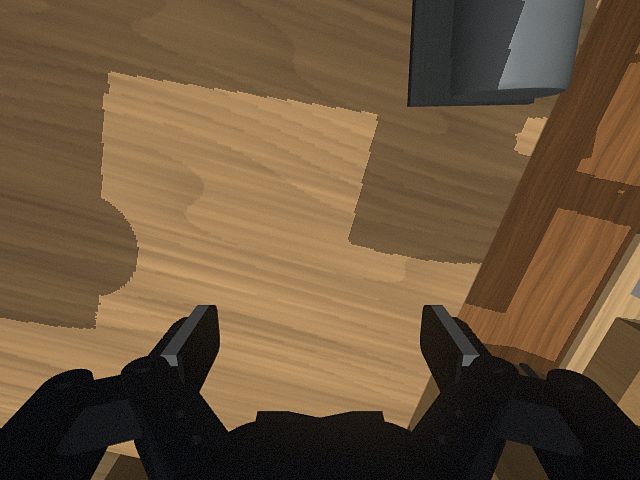

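Top view: the blank candidates are the cream large block (231,268), the cream small block (200,280) and the orange block (171,285). The description points to the small cream one at (200,280). The fixture is the brown one at (332,228), not the green one at (238,325). Next I'll check close crops.

```bash
cat > h.py <<'E'
import numpy as np, cv2
from scipy.spatial.transform import Rotation as R
def rot(q): return R.from_quat([q[1],q[2],q[3],q[0]])
def pix2plane(c,uv,z):
    K=c["K"]; u,v=uv
    d=rot(c["orientation"]).apply([(u-K[0,2])/K[0,0],-(v-K[1,2])/K[1,1],-1])
    t=(z-c["eye"][2])/d[2]; return np.array(c["eye"])+t*d
def proj(c,p):
    p=rot(c["orientation"]).inv().apply(np.atleast_2d(p)-c["eye"]); K=c["K"]
    return np.c_[K[0,2]+K[0,0]*p[:,0]/-p[:,2],K[1,2]-K[1,1]*p[:,1]/-p[:,2]]
def crop(img,u0,v0,w,h,s,name):
    cv2.imwrite(name,cv2.resize(img[v0:v0+h,u0:u0+w],None,fx=s,fy=s,interpolation=cv2.INTER_CUBIC)[:,:,::-1])
E
python3 - <<'E'
from h import *
from bench import ctrl
import pickle
t=ctrl.camera("top"); s=ctrl.camera("scene")
pickle.dump((t,s),open("c0.pkl","wb"))
crop(t["img"],150,240,100,75,8,"pics/cr_blank.png")
crop(t["img"],290,190,100,75,8,"pics/cr_fix.png")
crop(t["img"],410,260,80,60,10,"pics/cr_plate.png")
crop(s["img"],250,200,160,120,5,"pics/cr_fixs.png")
E
```

```text
(no output)
```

View pics/cr_blank.png

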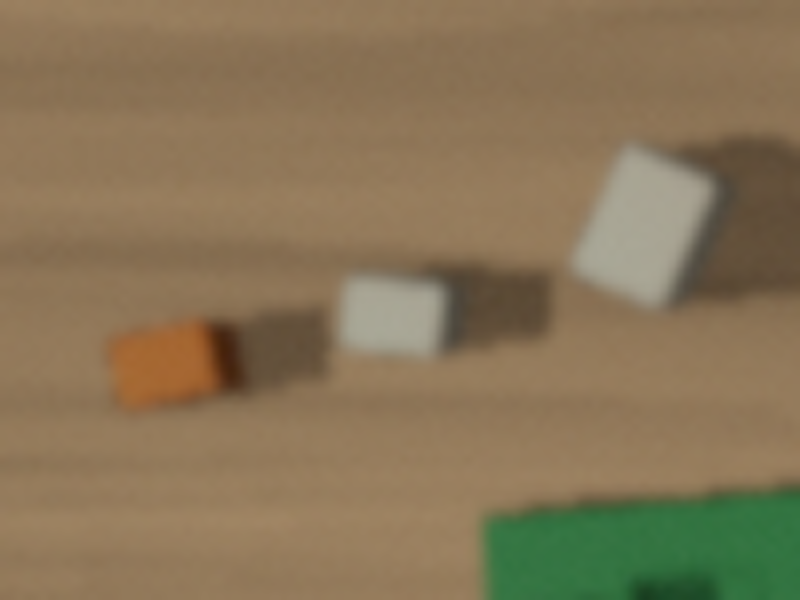

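View pics/cr_fix.png

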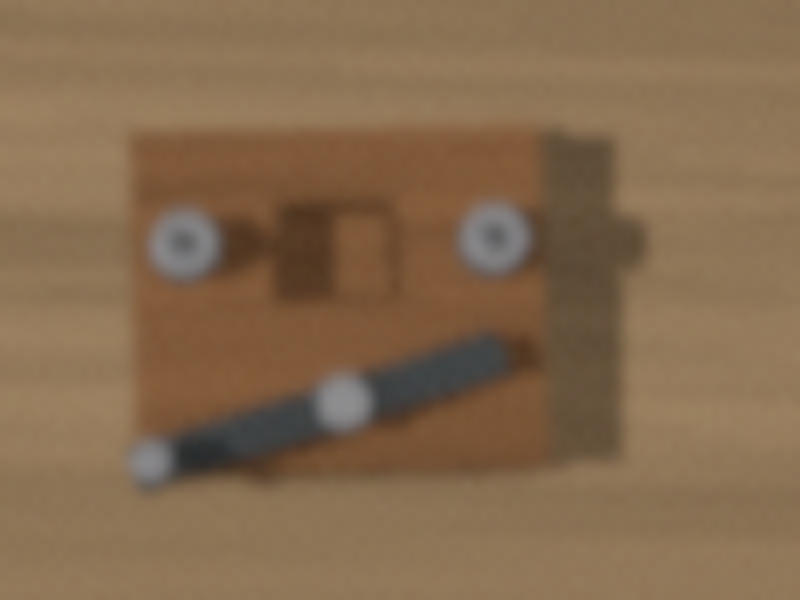

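View pics/cr_plate.png

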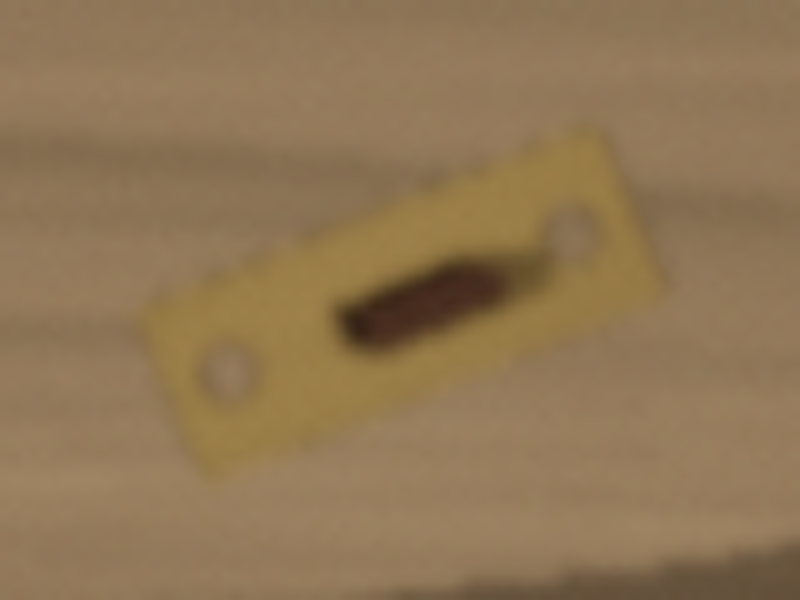

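View pics/cr_fixs.png

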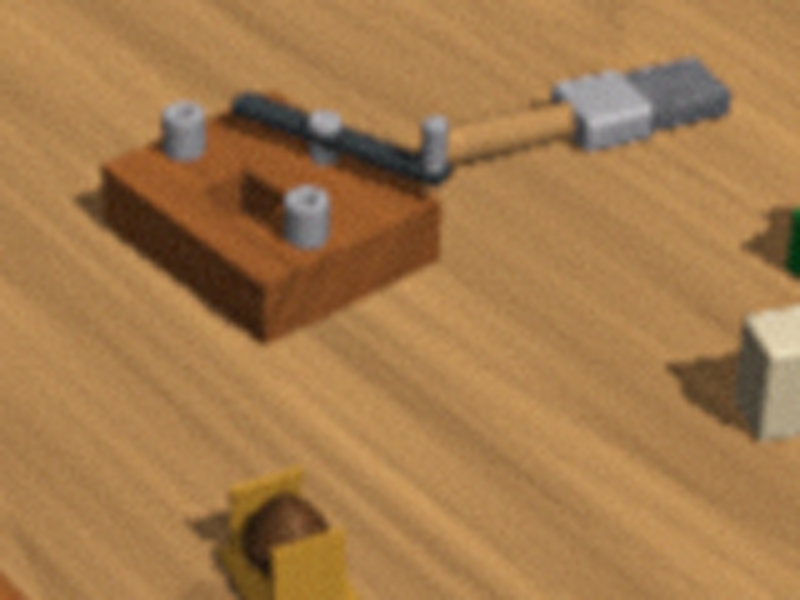

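```bash
python3 - <<'E'
from h import *
import pickle
t,s=pickle.load(open("c0.pkl","rb"))
def P(x,y,u0,v0,sc,z): return pix2plane(t,((x+.5)/sc-.5+u0,(y+.5)/sc-.5+v0),z)
f=lambda x,y,z:P(x,y,290,190,8,z).round(4)
b1=f(186,243,.056);b0=f(495,238,.056)
print("boss",b1,b0,np.linalg.norm(b1-b0),"mid",(b0+b1)/2,"yaw",np.degrees(np.arctan2(*( -(b1-b0)[0],(b1-b0)[1]))))
print("pocket",f(338,250,.034))
print("corners",[f(*c,.034) for c in((132,130),(545,128),(550,468),(138,476))])
pv=f(343,402,.051); kn=f(152,461,.051+.024-.000)
print("pivot",pv,"knobtop",kn, np.linalg.norm((kn-pv)[:2]))
for z in (.075,): 
  g=[P(*c,150,240,8,.034) for c in((342,277),(450,280),(442,354),(338,346))]
g=np.array(g);print("blank",g.round(4),g.mean(0),np.linalg.norm(g-np.roll(g,-1,0),axis=1))
g=np.array([P(*c,150,240,8,.034) for c in((632,145),(718,185),(668,305),(574,268))]);print("big",np.linalg.norm(g-np.roll(g,-1,0),axis=1))
h=[P(*c,410,260,10,.004) for c in((228,372),(571,235))];print("holes",h,np.linalg.norm(h[0]-h[1]),"mid",(h[0]+h[1])/2)
d=h[0]-h[1];print("plate yaw",np.degrees(np.arctan2(-d[0],d[1])))
# brush / scene check of boss tops
print(proj(s,[b1,b0,pv,kn]))
E
```

```text
boss [0.572 0.025 0.056] [ 0.575  -0.0664  0.056 ] 0.09144922088241103 mid [ 0.5735 -0.0207  0.056 ] yaw 1.8799305443394532
pocket [ 0.5734 -0.021   0.034 ]
corners [array([0.6089, 0.0417, 0.034 ]), array([ 0.6116, -0.0834,  0.034 ]), array([ 0.5085, -0.0855,  0.034 ]), array([0.5042, 0.0382, 0.034 ])]
pivot [ 0.526  -0.0222  0.051 ] knobtop [0.5061 0.0341 0.075 ] 0.0597134825646604
blank [[0.4403 0.3093 0.034 ]
 [0.4398 0.2773 0.034 ]
 [0.4179 0.279  0.034 ]
 [0.4199 0.3097 0.034 ]] [0.42948103 0.29383081 0.034     ] [0.0319696  0.02197718 0.03084646 0.02041969]
big [0.02836845 0.0384375  0.03010375 0.0402023 ]
holes [array([ 0.39330262, -0.27185844,  0.004     ]), array([ 0.42797637, -0.35711068,  0.004     ])] 0.09203376248377138 mid [ 0.41063949 -0.31448456  0.004     ]
plate yaw 22.132532533373404
[[310.38748086 238.27628939]
 [285.96720713 221.16295431]
 [314.04231089 224.25716436]
 [336.08734167 223.20006624]]
```

Crop check: the small cream block measures 22x31 mm and the large one 29x39 mm, so the small one is the blank. The brown fixture's bosses are 91.5 mm apart and the knob is 59.7 mm from the pivot. The plate holes are 92.0 mm apart. All match the sizes given. I'll turn the tool so the jaws open along world x.

```bash
cat >> h.py <<'E'
def delta(tp,psi_deg):
    from bench import ctrl
    o=ctrl.get_obs(); r=rot(o["eef_rot"])
    tgt=R.from_euler('z',psi_deg,degrees=True)*R.from_euler('x',np.pi)
    X=r.as_matrix()[:,0]
    print("t",round(o["time_s"],2),"pos",o["eef_pos"].round(4),"psi",np.degrees(np.arctan2(X[1],X[0])).round(2),"q",o["q"].round(2),"F",o["wrist_force"].round(1),"open",round(o["opening"],3))
    print("rotvec(tool)",(r.inv()*tgt).as_rotvec().round(4)); d=np.array(tp)-o["eef_pos"]
    print("transl now-axes",r.inv().apply(d).round(4),"after-turn axes",tgt.inv().apply(d).round(4))
E
python3 -c "
from h import *
delta([.45,-.2,.231],87.5)
from bench import ctrl
import pickle
t,s=pickle.load(open('c0.pkl','rb'))
for p in [(331,270),(333,268),(325,296),(320,330),(310,330),(327,300)]: print(p,pix2plane(t,p,.01).round(3))
"
```

```text
t 0.25 pos [ 0.1599 -0.5521  0.2309] psi 16.14 q [-1.5   0.18  1.61 -0.    1.35 -0.21] F [ 0.9  0.  -0.5] open 1.0
rotvec(tool) [-6.0000e-04 -6.0000e-04 -1.2454e+00]
transl now-axes [ 3.766e-01 -2.575e-01  1.000e-04] after-turn axes [ 3.644e-01  2.745e-01 -1.000e-04]
(331, 270) [ 0.455 -0.022  0.01 ]
(333, 268) [ 0.46  -0.026  0.01 ]
(325, 296) [ 0.392 -0.008  0.01 ]
(320, 330) [0.31  0.003 0.01 ]
(310, 330) [0.31  0.028 0.01 ]
(327, 300) [ 0.382 -0.013  0.01 ]
```

>>> apply_moves(
  plan=[
    {"translation":[0,0,0],"angular":[0,0,-0.178],"hand":0.085},
    {"translation":[0,0,0],"angular":[0,0,-0.178],"hand":0.085},
    {"translation":[0,0,0],"angular":[0,0,-0.178],"hand":0.085},
    {"translation":[0,0,0],"angular":[0,0,-0.178],"hand":0.085},
    {"translation":[0,0,0],"angular":[0,0,-0.178],"hand":0.085},
    {"translation":[0,0,0],"angular":[0,0,-0.178],"hand":0.085},
    {"translation":[0,0,0],"angular":[0,0,-0.178],"hand":0.085},
    {"translation":[0.035,0.04,0],"angular":[0,0,0],"hand":0.085},
    {"translation":[0.035,0.04,0],"angular":[0,0,0],"hand":0.085},
    {"translation":[0.035,0.04,0],"angular":[0,0,0],"hand":0.085},
  ],
)

```text
time_s: 1.5
eef_pos: [0.2853, -0.4515, 0.2312]
eef_rot: [0.0, 0.722, 0.691, 0.0]
wrist_force: [0.5, 0.5, 0.1]
opening: 0.997
```

>>> apply_moves(
  plan=[
    {"translation":[0.035,0.04,0],"angular":[0,0,0],"hand":0.085},
    {"translation":[0.045,0.04,0],"angular":[0,0,0],"hand":0.085},
    {"translation":[0.05,0.03,0],"angular":[0,0,0],"hand":0.085},
    {"translation":[0.05,0.03,0],"angular":[0,0,0],"hand":0.085},
    {"translation":[0.055,0.02,0],"angular":[0,0,0],"hand":0.085},
    {"translation":[0.06,0,0],"angular":[0,0,0],"hand":0.085},
    {"translation":[0.06,0,0],"angular":[0,0,0],"hand":0.085},
    {"translation":[0.06,0,0],"angular":[0,0,0],"hand":0.085},
    {"translation":[0.06,0,0],"angular":[0,0,0],"hand":0.085},
    {"translation":[0.06,0,0],"angular":[0,0,0],"hand":0.085},
  ],
)

```text
time_s: 2.75
eef_pos: [0.467, 0.077, 0.2315]
eef_rot: [0.0, 0.722, 0.692, 0.0]
wrist_force: [0.7, -0.2, 0.0]
opening: 0.992
```

```bash
python3 -c "
from h import *
delta([.4295,.294,.12],87.5)"
```

```text
t 2.75 pos [0.467  0.077  0.2315] psi 87.53 q [-0.09 -0.05  1.85 -0.    1.34 -0.05] F [ 0.7 -0.2  0. ] open 0.992
rotvec(tool) [0.0008 0.0001 0.0005]
transl now-axes [ 0.2152 -0.0469  0.1115] after-turn axes [ 0.2152 -0.0469  0.1115]
```

>>> apply_moves(
  plan=[
    {"translation":[0.054,-0.012,0.015],"angular":[0,0,0],"hand":0.085},
    {"translation":[0.054,-0.012,0.015],"angular":[0,0,0],"hand":0.085},
    {"translation":[0.054,-0.012,0.02],"angular":[0,0,0],"hand":0.085},
    {"translation":[0.053,-0.011,0.02],"angular":[0,0,0],"hand":0.085},
    {"translation":[0,0,0],"angular":[0,0,0],"hand":0.085},
  ],
)

```text
time_s: 3.38
eef_pos: [0.4269, 0.2945, 0.1593]
eef_rot: [-0.001, 0.72, 0.694, -0.002]
wrist_force: [-0.0, -0.8, -0.6]
opening: 0.992
```

```bash
python3 -c "
from h import *
from bench import ctrl
delta([.4295,.294,.12],87.5)
c=ctrl.camera('wrist'); cv2.imwrite('pics/w1.png',c['img'][:,:,::-1])
import pickle; pickle.dump(c,open('w1.pkl','wb')); print(c['eye'])
g=proj(c,[[.4403,.3093,.034],[.4398,.2773,.034],[.4179,.279,.034],[.4199,.3097,.034]]);print(g)
"
```

```text
t 3.38 pos [0.4269 0.2945 0.1593] psi 87.83 q [0.37 0.14 1.81 0.   1.2  0.41] F [-0.  -0.8 -0.6] open 0.992
rotvec(tool) [-0.0036  0.0008  0.0058]
transl now-axes [-0.0004  0.0027  0.0393] after-turn axes [-0.0004  0.0026  0.0393]
[0.43156614 0.37062312 0.30224086]
[[334.49041499 218.53504869]
 [334.89443236 256.61475146]
 [308.17303517 255.60892219]
 [308.81843783 218.99854842]]
```

View pics/w1.png

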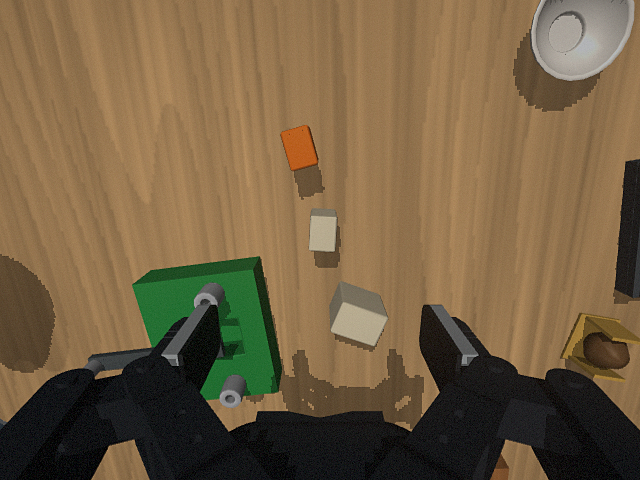

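```bash
python3 -c "
from h import *
import pickle; c=pickle.load(open('w1.pkl','rb'))
crop(c['img'],285,190,80,80,7,'pics/w1c.png')
print(proj(c,[.427,.2945,.159]))
"
```

```text
[[316.93494565 311.13033508]]
```

View pics/w1c.png

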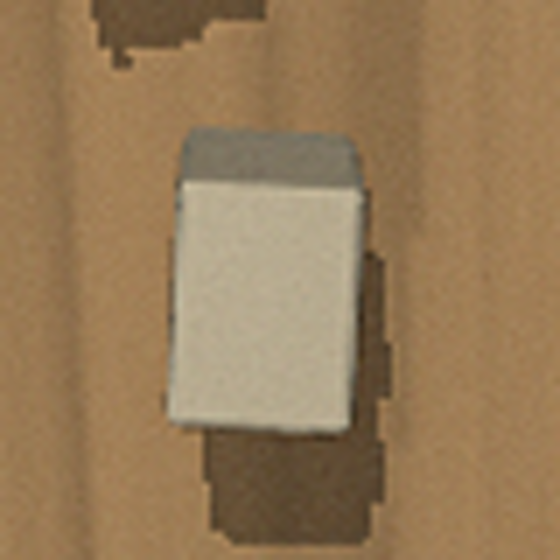

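```bash
python3 -c "
from h import *
import pickle; c=pickle.load(open('w1.pkl','rb'))
g=np.array([pix2plane(c,((x+.5)/7-.5+285,(y+.5)/7-.5+190),.034) for x,y in ((182,182),(362,189),(351,431),(169,421))])
print(g.round(4),g.mean(0),np.linalg.norm(g-np.roll(g,-1,0),axis=1))
a=g[0]-g[3]+g[1]-g[2];print('yaw from y edge',np.degrees(np.arctan2(-a[0],a[1])));a=g[1]-g[0]+g[2]-g[3];print(np.degrees(np.arctan2(a[1],a[0])))
delta([*g.mean(0)[:2],.014],87)
"
```

```text
[[0.4214 0.3124 0.034 ]
 [0.4418 0.3108 0.034 ]
 [0.4398 0.282  0.034 ]
 [0.4186 0.2841 0.034 ]] [0.43038684 0.29734058 0.034     ] [0.02040424 0.02887034 0.02128329 0.0284988 ]
yaw from y edge -4.823344411251853
-4.973638316569279
t 3.42 pos [0.4281 0.2931 0.1602] psi 87.75 q [ 0.37  0.13  1.81 -0.    1.2   0.41] F [0.6 0.2 1.1] open 0.997
rotvec(tool) [-0.002   0.0011  0.0131]
transl now-axes [0.0045 0.0024 0.1462] after-turn axes [0.0044 0.0021 0.1462]
```

>>> apply_moves(
  plan=[
    {"translation":[0.003,0.002,0.03],"angular":[0,0,0.046],"hand":0.085},
    {"translation":[0,0,0.04],"angular":[0,0,0],"hand":0.06},
    {"translation":[0,0,0.04],"angular":[0,0,0],"hand":0.06},
    {"translation":[0,0,0.025],"angular":[0,0,0],"hand":0.06},
    {"translation":[0,0,0.011],"angular":[0,0,0],"hand":0.06},
    {"translation":[0,0,0],"angular":[0,0,0],"hand":0.06},
  ],
)

```text
time_s: 4.18
eef_pos: [0.432, 0.2941, 0.0154]
eef_rot: [0.0, 0.738, 0.675, -0.0]
wrist_force: [-0.6, 0.3, -0.1]
opening: 0.697
```

```bash
python3 -c "
from h import *
from bench import ctrl
delta([.4303,.296,.014],85.1)
c=ctrl.camera('wrist'); cv2.imwrite('pics/w2.png',c['img'][:,:,::-1])"
```

```text
t 4.17 pos [0.432  0.2941 0.0154] psi 84.84 q [ 0.37  0.37  1.87 -0.    0.9   0.46] F [-0.6  0.3 -0.1] open 0.697
rotvec(tool) [-0.0002  0.0002 -0.0045]
transl now-axes [ 0.0017 -0.0019  0.0014] after-turn axes [ 0.0017 -0.0019  0.0014]
```

View pics/w2.png

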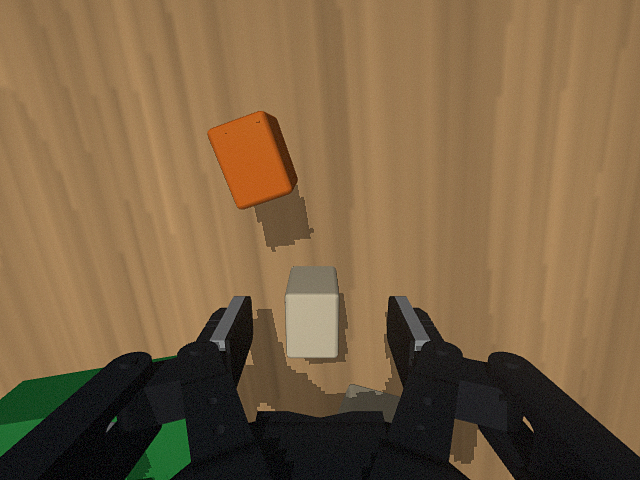

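The blank (285–340, 265–358) stands between the pads, and its sides look parallel to them. I'll make a small correction and then close.

>>> apply_moves(
  plan=[
    {"translation":[0.002,-0.002,0.001],"angular":[0,0,0],"hand":0.06},
    {"translation":[0,0,0],"angular":[0,0,0],"hand":0.01},
    {"translation":[0,0,0],"angular":[0,0,0],"hand":0.01},
    {"translation":[0,0,0],"angular":[0,0,0],"hand":0.01},
    {"translation":[0,0,0],"angular":[0,0,0],"hand":0.01},
    {"translation":[0,0,0],"angular":[0,0,0],"hand":0.01},
    {"translation":[0,0,-0.03],"angular":[0,0,0],"hand":0.01},
    {"translation":[0,0,-0.05],"angular":[0,0,0],"hand":0.01},
    {"translation":[0,0,-0.05],"angular":[0,0,0],"hand":0.01},
    {"translation":[0,0,0],"angular":[0,0,0],"hand":0.01},
  ],
)

```text
time_s: 5.48
eef_pos: [0.4327, 0.2982, 0.1487]
eef_rot: [0.002, 0.738, 0.675, 0.004]
wrist_force: [0.8, 0.4, -0.5]
opening: 0.244
```

```bash
python3 -c "
from h import *
from bench import ctrl
delta([.5735,-.0207,.14],91.9)
c=ctrl.camera('wrist'); cv2.imwrite('pics/w3.png',c['img'][:,:,::-1]);
import pickle; pickle.dump((c,ctrl.get_obs()),open('w3.pkl','wb'))
crop(c['img'],240,240,160,120,5,'pics/w3c.png')"
```

```text
t 5.47 pos [0.4327 0.2982 0.1487] psi 84.91 q [ 0.38  0.16  1.81 -0.    1.16  0.47] F [ 0.8  0.4 -0.5] open 0.244
rotvec(tool) [ 0.0081 -0.0034 -0.1219]
transl now-axes [-0.3052  0.1685  0.0088] after-turn axes [-0.3234  0.1302  0.0087]
```

View pics/w3c.png

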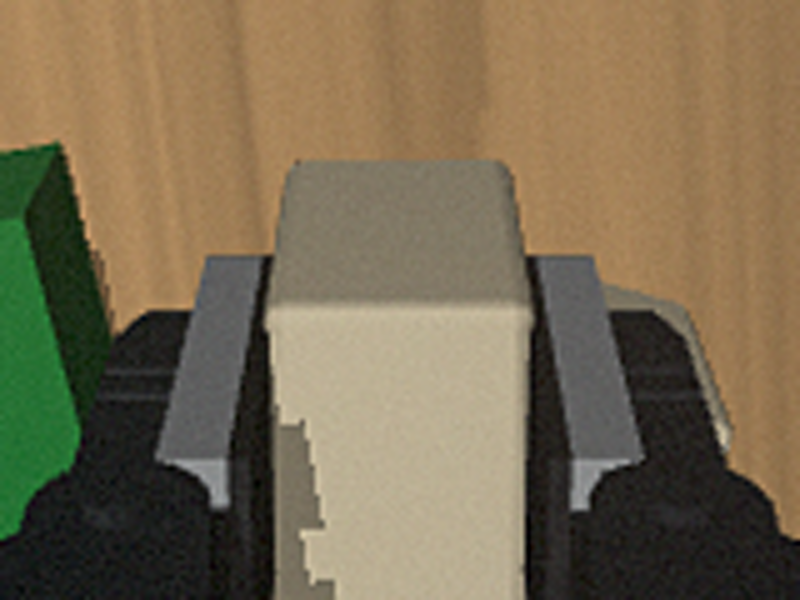

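```bash
python3 -c "
from h import *
from bench import ctrl
import pickle; c,o=pickle.load(open('w3.pkl','rb'))
o2=ctrl.get_obs(); print(o['eef_pos'],o2['eef_pos'])
r=rot(o['eef_rot']); 
print('cam in tool',r.inv().apply(c['eye']-o['eef_pos']), (r.inv()*rot(c['orientation'])).as_euler('xyz',degrees=True))
f=lambda x,y:((x+.5)/5-.5+240,(y+.5)/5-.5+240)
for (x,y,dz) in ((290,162,-.014),(508,162,-.014),(270,308,.020),(530,308,.020)):
  print(r.inv().apply(pix2plane(c,f(x,y),o['eef_pos'][2]+dz)-o['eef_pos']).round(4))
"
```

```text
[0.43093852 0.29744931 0.14605493] [0.43093852 0.29744931 0.14605493]
cam in tool [ 0.07677432  0.00225068 -0.14577339] [163.0911166    0.25922811  90.0507815 ]
[ 0.0139 -0.0079  0.014 ]
[0.0138 0.0137 0.0141]
[ 0.0148 -0.0076 -0.02  ]
[ 0.0147  0.0133 -0.0199]
```

>>> apply_moves(
  plan=[
    {"translation":[0,0,0],"angular":[0,0,-0.122],"hand":0.01},
    {"translation":[-0.05,0.017,0],"angular":[0,0,0],"hand":0.01},
    {"translation":[-0.053,0.017,0],"angular":[0,0,0],"hand":0.01},
    {"translation":[-0.053,0.017,0],"angular":[0,0,0],"hand":0.01},
    {"translation":[-0.053,0.017,0],"angular":[0,0,0],"hand":0.01},
    {"translation":[-0.053,0.017,0],"angular":[0,0,0],"hand":0.01},
    {"translation":[-0.053,0.017,0],"angular":[0,0,0],"hand":0.01},
    {"translation":[-0.053,0.017,0],"angular":[0,0,0],"hand":0.01},
    {"translation":[-0.045,0.014,0],"angular":[0,0,0],"hand":0.01},
    {"translation":[0,0,0],"angular":[0,0,0],"hand":0.01},
  ],
)

```text
time_s: 6.78
eef_pos: [0.5758, -0.1144, 0.1419]
eef_rot: [-0.001, 0.697, 0.717, -0.001]
wrist_force: [-0.6, 0.9, -1.4]
opening: 0.243
```

>>> apply_moves(
  plan=[
    {"translation":[0,0,0],"angular":[0,0,0],"hand":0.01},
    {"translation":[0,0,0],"angular":[0,0,0],"hand":0.01},
  ],
)

```text
time_s: 7.02
eef_pos: [0.5754, -0.11, 0.1433]
eef_rot: [-0.001, 0.695, 0.719, -0.0]
wrist_force: [0.1, -0.1, -0.3]
opening: 0.242
```

```bash
python3 -c "
from h import *
from bench import ctrl
delta([.5735,-.0207,.14],91.9)
c=ctrl.camera('wrist'); cv2.imwrite('pics/w4.png',c['img'][:,:,::-1]);
import pickle; pickle.dump((c,ctrl.get_obs()),open('w4.pkl','wb'))
print(proj(c,[[.572,.025,.056],[.575,-.0664,.056],[.526,-.0222,.051]]))"
```

```text
t 7.03 pos [ 0.5754 -0.11    0.1433] psi 91.97 q [-0.39  0.3   1.65  0.    1.19 -0.43] F [ 0.1 -0.1 -0.3] open 0.242
rotvec(tool) [-0.0018 -0.001   0.0012]
transl now-axes [0.0893 0.0011 0.0034] after-turn axes [0.0893 0.001  0.0033]
[[319.16898642  33.92366342]
 [319.1104617  189.78949978]
 [244.99832976 117.00224421]]
```

View pics/w4.png

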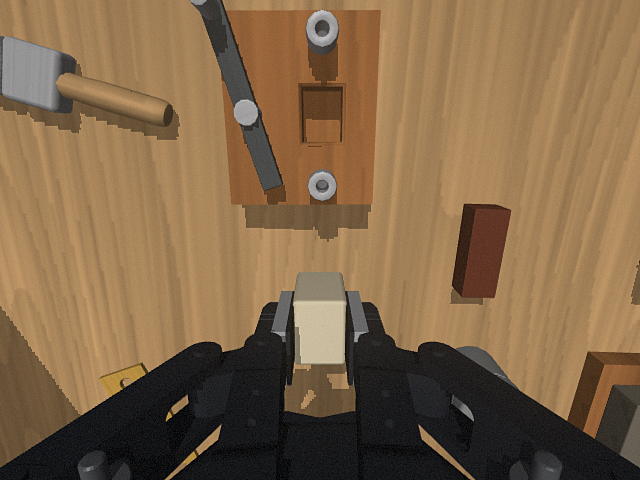

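```bash
python3 -c "
from h import *
import pickle; c,o=pickle.load(open('w4.pkl','rb'))
crop(c['img'],200,0,200,150,4,'pics/w4a.png'); crop(c['img'],260,150,120,100,6,'pics/w4b.png'); crop(c['img'],260,255,120,90,6,'pics/w4d.png')
"
```

```text
(no output)
```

View pics/w4a.png

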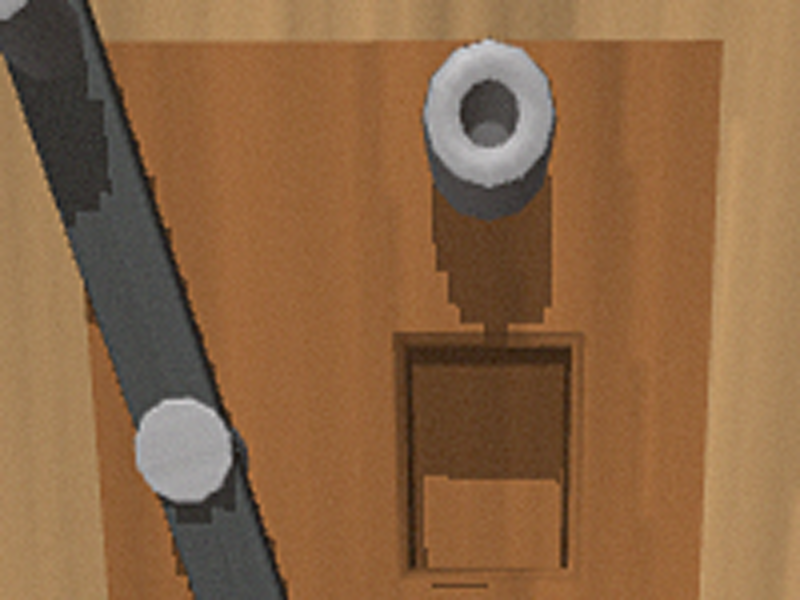

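View pics/w4b.png

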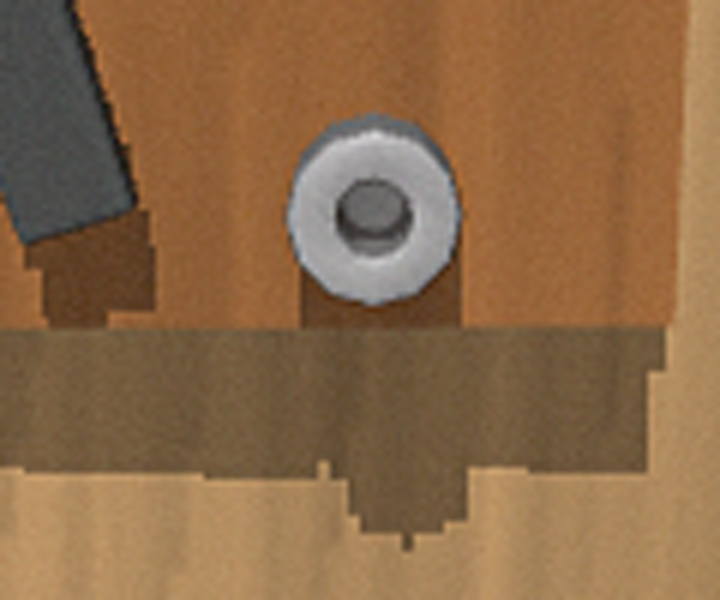

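View pics/w4d.png

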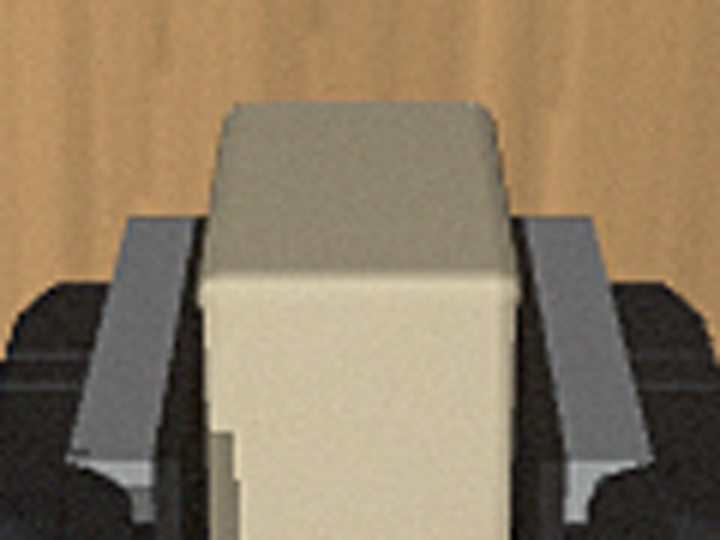

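```bash
python3 -c "
from h import *
import pickle; c,o=pickle.load(open('w4.pkl','rb'))
r=rot(o['eef_rot']); print(o['eef_pos'],'cam',r.inv().apply(c['eye']-o['eef_pos']))
A=lambda x,y,z:pix2plane(c,((x+.5)/4-.5+200,(y+.5)/4-.5),z)
B=lambda x,y,z:pix2plane(c,((x+.5)/6-.5+260,(y+.5)/6-.5+150),z)
D=lambda x,y,z:pix2plane(c,((x+.5)/6-.5+260,(y+.5)/6-.5+255),z)
b1=A(489.5,112,.056);b0=B(374.5,216,.056)
print('boss',b1,b0,np.linalg.norm(b1-b0),'mid',(b1+b0)/2,'yaw',np.degrees(np.arctan2(-(b1-b0)[0],(b1-b0)[1])))
pk=[A(*p,.034) for p in((394,334),(584,334),(572,572),(404,572))];print('pocket',np.mean(pk,0),np.array(pk).round(4))
print('pivot',A(184,449,.051+0.0),A(184,449,.058))
for x,y,dz in((232,104,-.014),(492,104,-.014),(203,280,.02),(515,280,.02)):print(r.inv().apply(D(x,y,o['eef_pos'][2]+dz)-o['eef_pos']).round(4))
for p in((b1+b0)/2,):print('mid in tool',r.inv().apply(p-o['eef_pos']))
"
```

```text
[ 0.57571382 -0.10999668  0.14368598] cam [ 0.0760335   0.00121003 -0.14263714]
boss [0.57354854 0.02830394 0.056     ] [ 0.57682291 -0.06355471  0.056     ] 0.09191699218207744 mid [ 0.57518573 -0.01762538  0.056     ] yaw 2.041484889111344
pocket [ 0.57512769 -0.01737966  0.034     ] [[ 0.5587  0.0012  0.034 ]
 [ 0.5904  0.0022  0.034 ]
 [ 0.5904 -0.036   0.034 ]
 [ 0.561  -0.037   0.034 ]]
pivot [ 0.52649048 -0.01910663  0.051     ] [ 0.52791705 -0.01955108  0.058     ]
[ 0.0141 -0.0092  0.014 ]
[0.0141 0.0119 0.014 ]
[ 0.0152 -0.0091 -0.02  ]
[ 0.0152  0.0113 -0.02  ]
mid in tool [0.09227909 0.00276825 0.08774094]
```

Wrist view: bosses at (322,28) and (322,185), 91.9 mm apart (expected 92); pocket mouth at (321,113); blank gripped square. I'll move over the pocket, hover, and check.

>>> apply_moves(
  plan=[
    {"translation":[0.046,0.0005,0],"angular":[0,0,0],"hand":0.01},
    {"translation":[0.046,0.0005,0],"angular":[0,0,0],"hand":0.01},
    {"translation":[0,0,0.04],"angular":[0,0,0],"hand":0.01},
    {"translation":[0,0,0.04],"angular":[0,0,0],"hand":0.01},
    {"translation":[0,0,0],"angular":[0,0,0],"hand":0.01},
    {"translation":[0,0,0],"angular":[0,0,0],"hand":0.01},
  ],
)

```text
time_s: 7.82
eef_pos: [0.575, -0.0192, 0.0657]
eef_rot: [0.001, 0.695, 0.719, 0.0]
wrist_force: [0.2, 0.1, 0.4]
opening: 0.245
```

```bash
python3 -c "
from h import *
from bench import ctrl
delta([.574,-.0174,.036],92)
c=ctrl.camera('wrist'); cv2.imwrite('pics/w5.png',c['img'][:,:,::-1]);
s=ctrl.camera('scene'); crop(s['img'],240,170,160,120,5,'pics/s5.png')
"
```

```text
t 7.83 pos [ 0.575  -0.0192  0.0657] psi 91.93 q [-0.24  0.38  1.72  0.    1.04 -0.27] F [0.2 0.1 0.4] open 0.245
rotvec(tool) [ 0.0015  0.0004 -0.0012]
transl now-axes [ 0.0018 -0.001   0.0297] after-turn axes [ 0.0018 -0.001   0.0297]
```

View pics/w5.png

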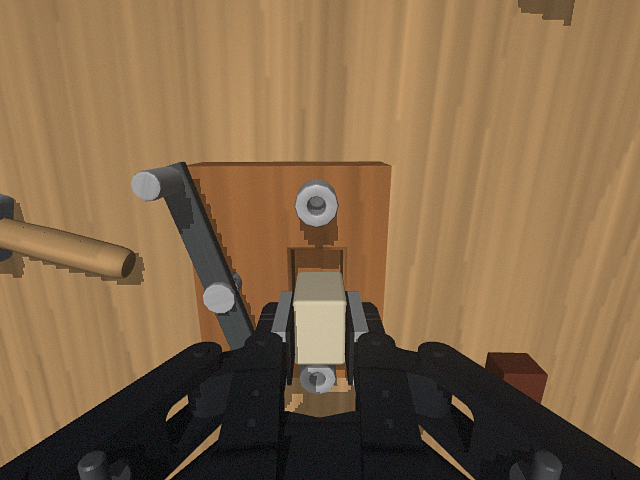

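View pics/s5.png

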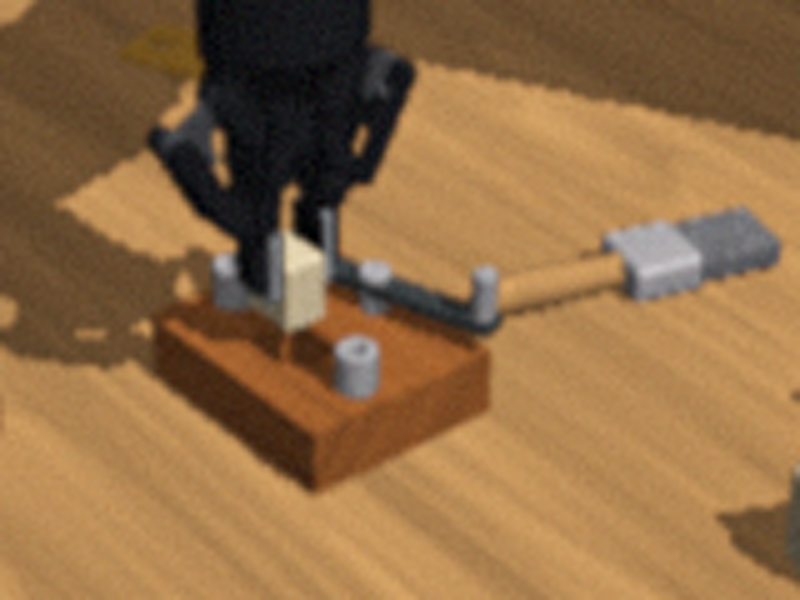

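>>> apply_moves(
  plan=[
    {"translation":[0.0015,-0.001,0.005],"angular":[0,0,0],"hand":0.01},
    {"translation":[0,0,0.006],"angular":[0,0,0],"hand":0.01},
    {"translation":[0,0,0.005],"angular":[0,0,0],"hand":0.01},
    {"translation":[0,0,0.004],"angular":[0,0,0],"hand":0.01},
    {"translation":[0,0,0],"angular":[0,0,0],"hand":0.01},
  ],
)

```text
time_s: 8.55
eef_pos: [0.5728, -0.0179, 0.0437]
eef_rot: [-0.0, 0.695, 0.719, -0.0]
wrist_force: [0.2, -0.0, -0.6]
opening: 0.244
```

```bash
python3 -c "
from h import *
from bench import ctrl
delta([.574,-.0174,.036],92)
c=ctrl.camera('wrist'); cv2.imwrite('pics/w6.png',c['img'][:,:,::-1]);
"
```

```text
t 8.55 pos [ 0.5728 -0.0179  0.0437] psi 91.89 q [-0.24  0.41  1.73  0.    1.   -0.27] F [ 0.2 -0.  -0.6] open 0.244
rotvec(tool) [-0.001  -0.0003 -0.002 ]
transl now-axes [0.0005 0.0012 0.0077] after-turn axes [0.0005 0.0012 0.0077]
```

View pics/w6.png

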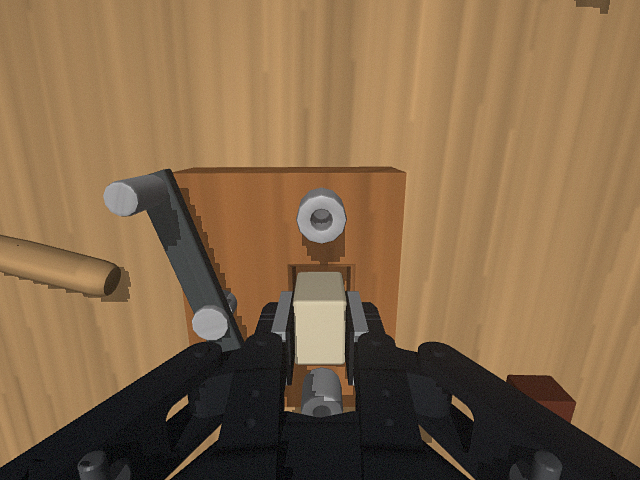

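No contact force, and the blank's (297–343) is centred in the pocket mouth (288–355). I'll lower it, check, and let go.

>>> apply_moves(
  plan=[
    {"translation":[0,0.0005,0.004],"angular":[0,0,0],"hand":0.01},
    {"translation":[0,0,0.0035],"angular":[0,0,0],"hand":0.01},
    {"translation":[0,0,0],"angular":[0,0,0],"hand":0.01},
  ],
)

```text
time_s: 8.98
eef_pos: [0.5734, -0.0179, 0.0363]
eef_rot: [-0.0, 0.695, 0.719, -0.0]
wrist_force: [-0.1, -0.4, -0.3]
opening: 0.244
```

>>> apply_moves(
  plan=[
    {"translation":[0,0,0],"angular":[0,0,0],"hand":0.036},
    {"translation":[0,0,0],"angular":[0,0,0],"hand":0.036},
    {"translation":[0,0,0],"angular":[0,0,0],"hand":0.036},
    {"translation":[0,0,0],"angular":[0,0,0],"hand":0.036},
  ],
)

```text
time_s: 9.48
eef_pos: [0.5738, -0.018, 0.0369]
eef_rot: [0.0, 0.695, 0.719, 0.0]
wrist_force: [-0.6, 0.2, -0.0]
opening: 0.426
```

```bash
python3 -c "
from h import *
from bench import ctrl
delta([.574,-.0174,.036],92)
c=ctrl.camera('wrist'); cv2.imwrite('pics/w7.png',c['img'][:,:,::-1]);
"
```

```text
t 9.47 pos [ 0.5738 -0.018   0.0369] psi 91.89 q [-0.24  0.43  1.73 -0.    0.98 -0.27] F [-0.6  0.2 -0. ] open 0.426
rotvec(tool) [ 0.0002  0.0001 -0.0019]
transl now-axes [0.0006 0.0002 0.0009] after-turn axes [0.0006 0.0002 0.0009]
```

View pics/w7.png

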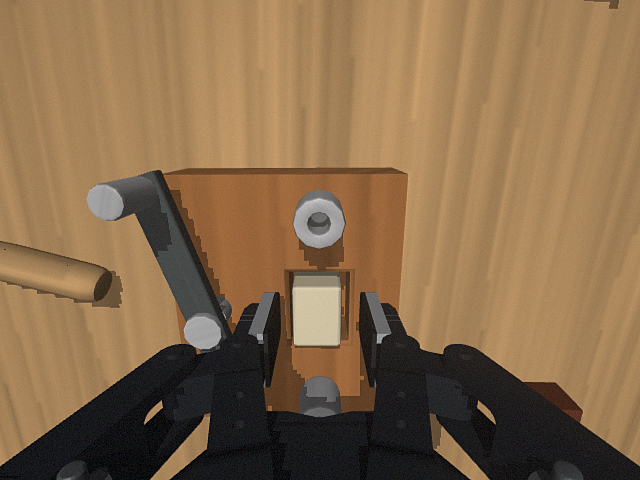

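The blank has dropped and lies inside the pocket mouth, well clear of both pads. I'll go up, turn the jaws toward the latch's tangent, and look.

>>> apply_moves(
  plan=[
    {"translation":[0,0,-0.02],"angular":[0,0,0],"hand":0.036},
    {"translation":[0,0,-0.04],"angular":[0,0,0],"hand":0.024},
    {"translation":[0,0,-0.04],"angular":[0,0,0],"hand":0.024},
    {"translation":[-0.01,-0.03,0],"angular":[0,0,0],"hand":0.024},
    {"translation":[-0.01,-0.04,0],"angular":[0,0,0],"hand":0.024},
    {"translation":[0,0,0],"angular":[0,0,-0.15],"hand":0.024},
    {"translation":[0,0,0],"angular":[0,0,-0.155],"hand":0.024},
    {"translation":[0,0,0],"angular":[0,0,0],"hand":0.024},
    {"translation":[0,0,0],"angular":[0,0,0],"hand":0.024},
  ],
)

```text
time_s: 10.65
eef_pos: [0.5047, -0.0403, 0.1375]
eef_rot: [0.0, 0.579, 0.815, 0.0]
wrist_force: [-0.2, -0.3, 0.5]
opening: 0.278
```

```bash
python3 -c "
from h import *
from bench import ctrl
import pickle
delta([.506,.0372,.137],109.5)
c=ctrl.camera('wrist'); cv2.imwrite('pics/w8.png',c['img'][:,:,::-1]); pickle.dump((c,ctrl.get_obs()),open('w8.pkl','wb'))
print(proj(c,[[.506,.0372,.075],[.526,-.0194,.051],[.574,-.0177,.042],[.572,.0283,.056]]))
"
```

```text
t 10.65 pos [ 0.5047 -0.0403  0.1375] psi 109.2 q [-0.31  0.14  1.86  0.    1.14 -0.65] F [-0.2 -0.3  0.5] open 0.278
rotvec(tool) [ 0.0008  0.0006 -0.0052]
transl now-axes [0.0728 0.0267 0.0005] after-turn axes [0.0727 0.0271 0.0005]
[[362.95496548 143.51384147]
 [355.96299129 233.77468419]
 [417.30373804 249.27362392]
 [449.12674258 191.27957188]]
```

View pics/w8.png

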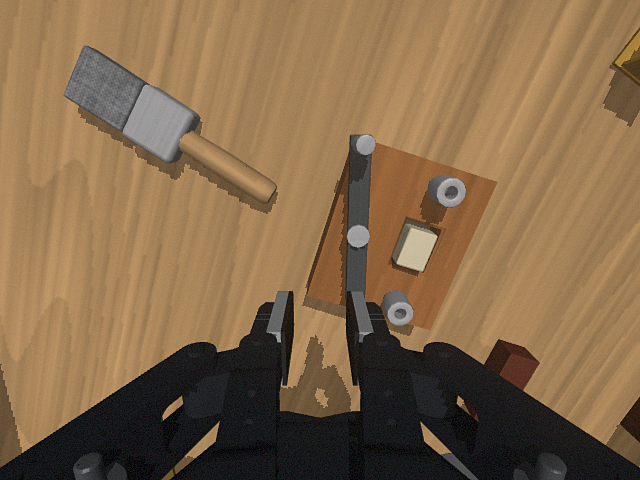

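Knob top is at (366,144) against a predicted (363,143), and the blank is seated at (418,248). I'll move the open jaws over the knob and lower them around it.

>>> apply_moves(
  plan=[
    {"translation":[0.037,0.014,0],"angular":[0,0,0],"hand":0.024},
    {"translation":[0.036,0.014,0],"angular":[0,0,0],"hand":0.024},
    {"translation":[0,0,0.03],"angular":[0,0,0],"hand":0.024},
    {"translation":[0,0,0.02],"angular":[0,0,0],"hand":0.024},
    {"translation":[0,0,0],"angular":[0,0,0],"hand":0.024},
    {"translation":[0,0,0],"angular":[0,0,0],"hand":0.024},
  ],
)

```text
time_s: 11.45
eef_pos: [0.5072, 0.0378, 0.0876]
eef_rot: [0.0, 0.578, 0.816, 0.0]
wrist_force: [-0.2, 0.1, 1.0]
opening: 0.282
```

```bash
python3 -c "
from h import *
from bench import ctrl
delta([.506,.0372,.06],109.5)
c=ctrl.camera('wrist'); cv2.imwrite('pics/w9.png',c['img'][:,:,::-1])
"
```

```text
t 11.45 pos [0.5072 0.0378 0.0876] psi 109.32 q [-0.16  0.22  1.89  0.    1.04 -0.5 ] F [-0.2  0.1  1. ] open 0.282
rotvec(tool) [ 0.0008  0.0004 -0.0032]
transl now-axes [-0.0001 -0.0014  0.0276] after-turn axes [-0.0001 -0.0013  0.0276]
```

View pics/w9.png

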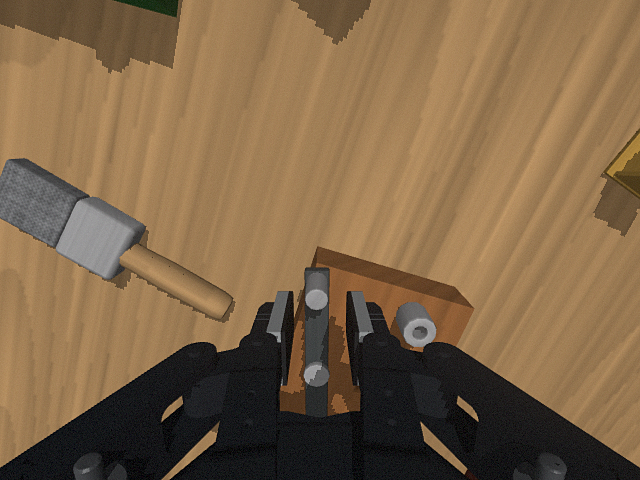

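>>> apply_moves(
  plan=[
    {"translation":[0,-0.001,0.014],"angular":[0,0,0],"hand":0.024},
    {"translation":[0,0,0.012],"angular":[0,0,0],"hand":0.024},
    {"translation":[0,0,0],"angular":[0,0,0],"hand":0.024},
    {"translation":[0,0,0],"angular":[0,0,0],"hand":0.024},
  ],
)

```text
time_s: 12.0
eef_pos: [0.5057, 0.0375, 0.0607]
eef_rot: [-0.0, 0.578, 0.816, -0.0]
wrist_force: [0.6, 0.1, -0.1]
opening: 0.282
```

>>> apply_moves(
  plan=[
    {"translation":[-0.0008,-0.0094,0],"angular":[0,0,-0.158],"hand":0.024},
    {"translation":[-0.0008,-0.0094,0],"angular":[0,0,-0.158],"hand":0.024},
    {"translation":[-0.0008,-0.0094,0],"angular":[0,0,-0.158],"hand":0.024},
    {"translation":[-0.0008,-0.0094,0],"angular":[0,0,-0.158],"hand":0.024},
    {"translation":[0,0,0],"angular":[0,0,0],"hand":0.024},
  ],
)

```text
time_s: 12.62
eef_pos: [0.4765, 0.0145, 0.0612]
eef_rot: [0.0, 0.297, 0.955, 0.0]
wrist_force: [0.3, 0.5, 0.3]
opening: 0.279
```

```bash
python3 -c "
from h import *
from bench import ctrl
a=np.radians(109.3+36.2);delta([.526+.06*np.cos(a),-.0194+.06*np.sin(a),.061],109.3+36.2)
c=ctrl.camera('wrist'); cv2.imwrite('pics/w10.png',c['img'][:,:,::-1])
"
```

```text
t 12.62 pos [0.4765 0.0145 0.0612] psi 145.46 q [-0.22  0.2   1.98 -0.    0.97 -1.19] F [0.3 0.5 0.3] open 0.279
rotvec(tool) [ 0.0002  0.0007 -0.0007]
transl now-axes [0.     0.0001 0.0002] after-turn axes [0.     0.0001 0.0002]
```

View pics/w10.png

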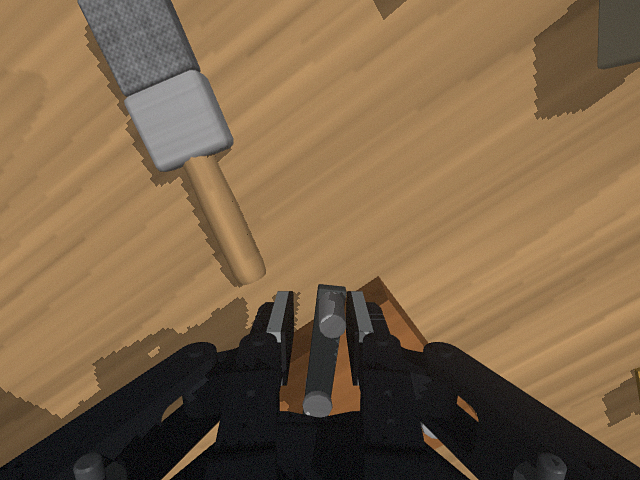

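Tracking exactly, and the knob is being pushed by the right-hand pad. I'll continue the arc, with a small overrun at the end.

>>> apply_moves(
  plan=[
    {"translation":[-0.0008,-0.0094,0],"angular":[0,0,-0.158],"hand":0.024},
    {"translation":[-0.0008,-0.0094,0],"angular":[0,0,-0.158],"hand":0.024},
    {"translation":[-0.0008,-0.0094,0],"angular":[0,0,-0.158],"hand":0.024},
    {"translation":[-0.0008,-0.0094,0],"angular":[0,0,-0.158],"hand":0.024},
    {"translation":[0,-0.002,0],"angular":[0,0,0],"hand":0.024},
    {"translation":[0,-0.002,0],"angular":[0,0,0],"hand":0.024},
    {"translation":[0,0,0],"angular":[0,0,0],"hand":0.024},
  ],
)

```text
time_s: 13.55
eef_pos: [0.4665, -0.0249, 0.0609]
eef_rot: [0.0, -0.014, 1.0, -0.0]
wrist_force: [-0.7, -0.2, 0.8]
opening: 0.281
```

```bash
python3 -c "
from h import *
from bench import ctrl
a=np.radians(182);delta([.526+.06*np.cos(a),-.0194+.06*np.sin(a),.061],182)
c=ctrl.camera('wrist'); cv2.imwrite('pics/w11.png',c['img'][:,:,::-1])
"
```

```text
t 13.55 pos [ 0.4665 -0.0249  0.0609] psi -178.34 q [-0.31  0.18  2.   -0.    0.96 -1.91] F [-0.7 -0.2  0.8] open 0.281
rotvec(tool) [-0.0002  0.0004 -0.0059]
transl now-axes [ 0.0004  0.0034 -0.0001] after-turn axes [ 0.0003  0.0034 -0.0001]
```

View pics/w11.png

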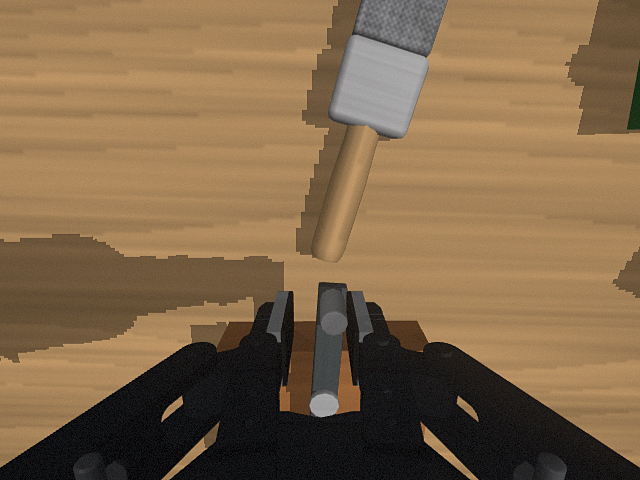

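>>> apply_moves(
  plan=[
    {"translation":[0,-0.0015,0],"angular":[0,0,0],"hand":0.024},
    {"translation":[0,-0.001,0],"angular":[0,0,0],"hand":0.024},
    {"translation":[0,0,0],"angular":[0,0,0],"hand":0.024},
  ],
)

```text
time_s: 13.98
eef_pos: [0.4663, -0.0275, 0.0608]
eef_rot: [0.0, -0.015, 1.0, -0.0]
wrist_force: [-0.1, 0.3, 1.0]
opening: 0.278
```

>>> apply_moves(
  plan=[
    {"translation":[0,-0.0015,0],"angular":[0,0,0],"hand":0.024},
    {"translation":[0,0,0],"angular":[0,0,0],"hand":0.024},
    {"translation":[0,0,0],"angular":[0,0,0],"hand":0.024},
  ],
)

```text
time_s: 14.35
eef_pos: [0.4665, -0.029, 0.0608]
eef_rot: [0.0, -0.016, 1.0, -0.0]
wrist_force: [-0.5, -0.8, 0.5]
opening: 0.278
```

>>> apply_moves(
  plan=[
    {"translation":[0,-0.0015,0],"angular":[0,0,0],"hand":0.024},
    {"translation":[0,0,0],"angular":[0,0,0],"hand":0.024},
  ],
)

```text
time_s: 14.6
eef_pos: [0.4664, -0.0295, 0.0608]
eef_rot: [0.0, -0.015, 1.0, 0.001]
wrist_force: [1.9, 5.8, 2.2]
opening: 0.28
```

```bash
python3 -c "
from h import *
from bench import ctrl
a=np.radians(182);delta([.526+.06*np.cos(a),-.0194+.06*np.sin(a),.061],182)
c=ctrl.camera('top'); crop(c['img'],290,190,100,75,8,'pics/t12.png')
c=ctrl.camera('scene'); crop(c['img'],240,180,160,120,5,'pics/s12.png')
"
```

```text
t 14.6 pos [ 0.4664 -0.0295  0.0608] psi -178.24 q [-0.32  0.18  2.    0.    0.96 -1.92] F [1.9 5.8 2.2] open 0.28
rotvec(tool) [ 0.0019  0.0001 -0.0042]
transl now-axes [ 0.0001  0.008  -0.0002] after-turn axes [ 0.0001  0.008  -0.0002]
```

View pics/t12.png

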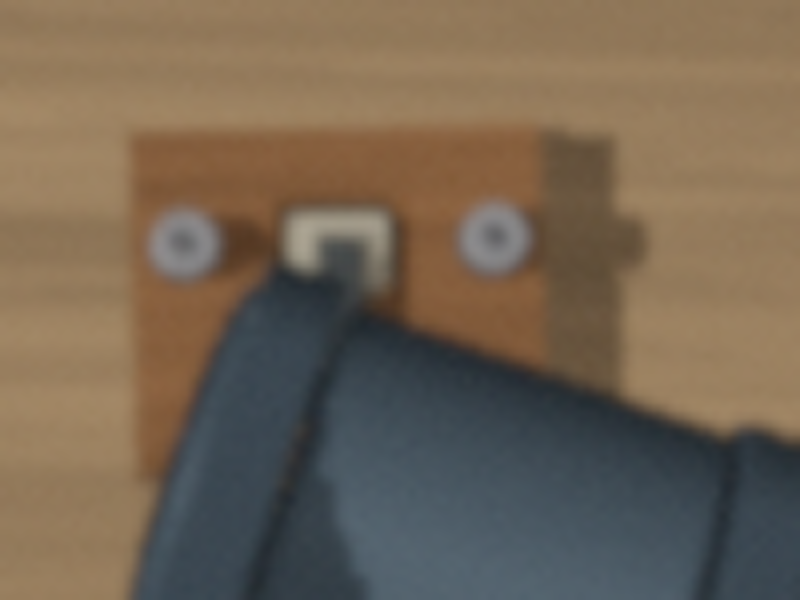

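View pics/s12.png

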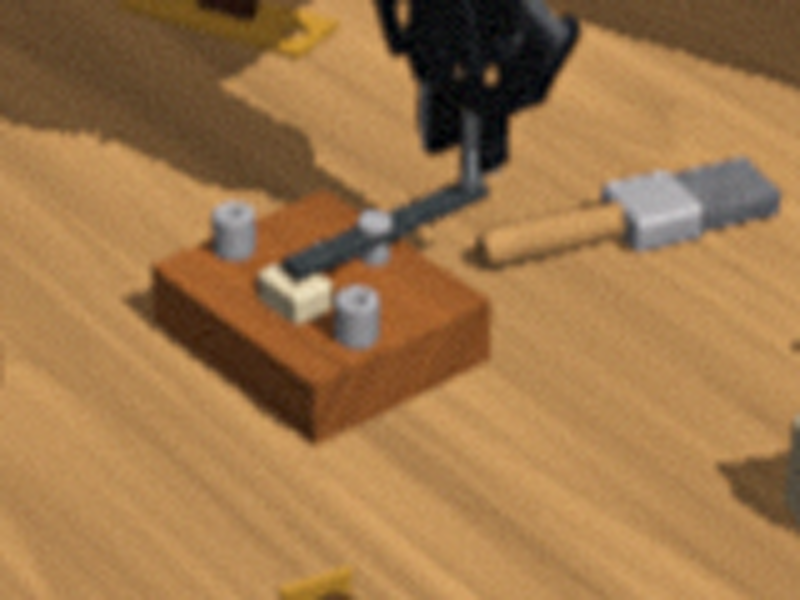

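The stop is reached: wrist force rose to 5.8 N, and the nose lies over the seated blank in both views. I'll back off to centre, lift, and head for the plate.

>>> apply_moves(
  plan=[
    {"translation":[0,0.005,0],"angular":[0,0,0],"hand":0.024},
    {"translation":[0,0,-0.02],"angular":[0,0,0],"hand":0.024},
    {"translation":[0,0,-0.045],"angular":[0,0,0],"hand":0.024},
    {"translation":[0,0,-0.045],"angular":[0,0,0.174],"hand":0.05},
    {"translation":[0,0,0],"angular":[0,0,0.174],"hand":0.05},
    {"translation":[0,0,0],"angular":[0,0,0.174],"hand":0.05},
    {"translation":[0,0,0],"angular":[0,0,0.174],"hand":0.05},
    {"translation":[0,0,0],"angular":[0,0,0.174],"hand":0.05},
    {"translation":[0,0,0],"angular":[0,0,0.174],"hand":0.05},
    {"translation":[0,0,0],"angular":[0,0,0.174],"hand":0.05},
  ],
)

```text
time_s: 15.95
eef_pos: [0.4663, -0.0256, 0.1708]
eef_rot: [0.0, 0.562, 0.827, -0.0]
wrist_force: [-0.5, 0.0, 0.3]
opening: 0.58
```

>>> apply_moves(
  plan=[
    {"translation":[-0.048,-0.032,0],"angular":[0,0,0],"hand":0.05},
    {"translation":[-0.048,-0.032,0],"angular":[0,0,0],"hand":0.05},
    {"translation":[-0.048,-0.032,0],"angular":[0,0,0],"hand":0.05},
    {"translation":[-0.048,-0.031,0],"angular":[0,0,0],"hand":0.05},
    {"translation":[-0.048,-0.031,0],"angular":[0,0,0],"hand":0.05},
    {"translation":[0,0,0],"angular":[0,0,0],"hand":0.05},
    {"translation":[0,0,0],"angular":[0,0,0],"hand":0.05},
    {"translation":[0,0,0],"angular":[0,0,0],"hand":0.05},
  ],
)

```text
time_s: 16.95
eef_pos: [0.4099, -0.3057, 0.1706]
eef_rot: [-0.0, 0.559, 0.829, 0.0]
wrist_force: [0.6, 0.1, -0.5]
opening: 0.587
```

```bash
python3 -c "
from h import *
from bench import ctrl
import pickle
delta([.411,-.3115,.17],112)
t=ctrl.camera('top'); crop(t['img'],290,190,100,75,8,'pics/t13.png')
c=ctrl.camera('wrist'); cv2.imwrite('pics/w13.png',c['img'][:,:,::-1]); pickle.dump((c,ctrl.get_obs(),t),open('w13.pkl','wb'))
"
```

```text
t 16.95 pos [ 0.4099 -0.3057  0.1706] psi 112.09 q [-0.87  0.1   1.82  0.    1.21 -1.26] F [ 0.6  0.1 -0.5] open 0.587
rotvec(tool) [-0.0001 -0.0006  0.0016]
transl now-axes [-0.0057 -0.0012  0.0006] after-turn axes [-0.0057 -0.0012  0.0006]
```

View pics/w13.png

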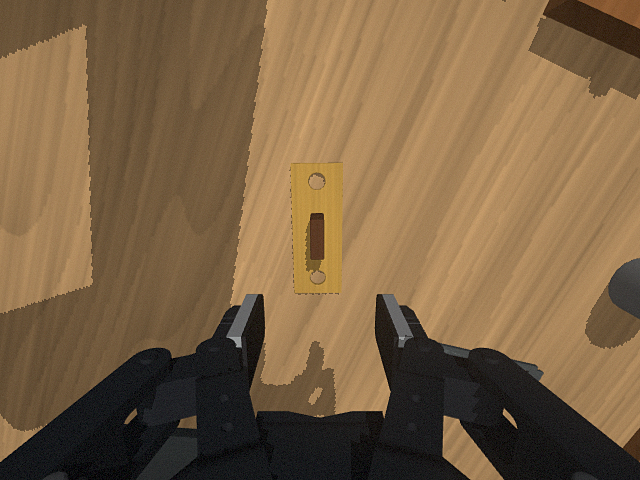

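View pics/t13.png

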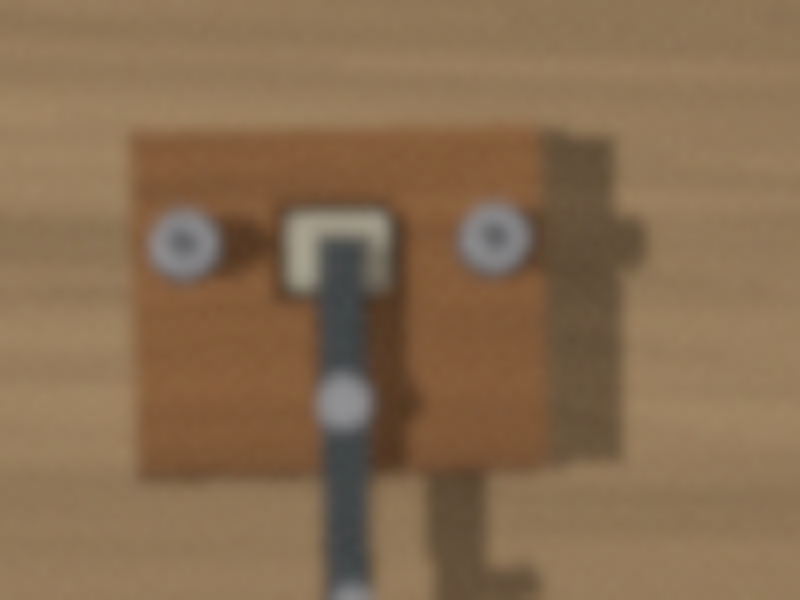

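Top view shows the latch straight over the blank, so it is shut. Wrist view: plate holes at (317,181) and (317.5,277), grip at (317,236). Next I'll measure the plate.

```bash
python3 -c "
from h import *
import pickle; c,o,t=pickle.load(open('w13.pkl','rb'))
crop(c['img'],270,155,100,145,5,'pics/w13c.png')
"
```

```text
(no output)
```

View pics/w13c.png

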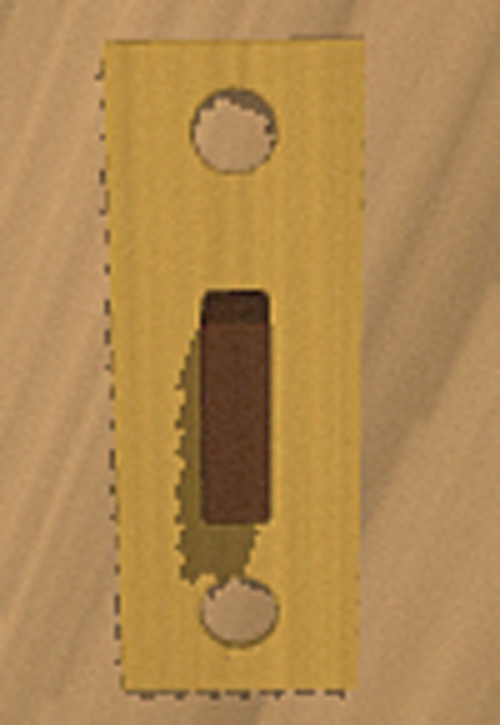

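```bash
python3 -c "
from h import *
import pickle; c,o,t=pickle.load(open('w13.pkl','rb'))
r=rot(o['eef_rot']);print(o['eef_pos'],r.inv().apply(c['eye']-o['eef_pos']))
f=lambda x,y,z:pix2plane(c,((x+.5)/5-.5+270,(y+.5)/5-.5+155),z)
a=f(234,131,.004);b=f(239,613,.004);m=(a+b)/2
print('holes',a,b,np.linalg.norm(a-b),'mid',m,'yaw',np.degrees(np.arctan2(-(a-b)[0],(a-b)[1])),'mid in tool',r.inv().apply(m-o['eef_pos']))
g=np.mean([f(*p,.032) for p in((201,324),(270,324),(270,523),(201,523))],0);print('grip',g,r.inv().apply(g-o['eef_pos']))
pl=np.mean([f(*p,.004) for p in((106,40),(363,40),(357,688),(124,691))],0);print('plate',pl)
"
```

```text
[ 0.41008971 -0.30588848  0.17080714] [ 0.07559492  0.00173758 -0.14291752]
holes [ 0.39427615 -0.26936122  0.004     ] [ 0.42958917 -0.35456564  0.004     ] 0.09223233365247015 mid [ 0.41193266 -0.31196343  0.004     ] yaw 22.511589774348344 mid in tool [-0.00634125 -0.00058015  0.1668064 ]
grip [ 0.41199356 -0.31211753  0.032     ] [-0.00650368 -0.00058159  0.13880638]
plate [ 0.41218601 -0.31207101  0.004     ]
```

>>> apply_moves(
  plan=[
    {"translation":[-0.0063,-0.0012,0.05],"angular":[0,0,-0.007],"hand":0.04},
    {"translation":[0,0,0.05],"angular":[0,0,0],"hand":0.04},
    {"translation":[0,0,0.03],"angular":[0,0,0],"hand":0.04},
    {"translation":[0,0,0.015],"angular":[0,0,0],"hand":0.04},
    {"translation":[0,0,0.01],"angular":[0,0,0],"hand":0.04},
    {"translation":[0,0,0],"angular":[0,0,0],"hand":0.04},
  ],
)

```text
time_s: 17.8
eef_pos: [0.4112, -0.3135, 0.0161]
eef_rot: [0.0, 0.556, 0.831, -0.0]
wrist_force: [0.3, -0.2, 0.3]
opening: 0.468
```

```bash
python3 -c "
from h import *
from bench import ctrl
delta([.412,-.312,.011],112.5)
c=ctrl.camera('wrist'); cv2.imwrite('pics/w14.png',c['img'][:,:,::-1])
"
```

```text
t 17.8 pos [ 0.4112 -0.3135  0.0161] psi 112.43 q [-0.88  0.36  1.88 -0.    0.9  -1.27] F [ 0.3 -0.2  0.3] open 0.468
rotvec(tool) [ 0.0001  0.0003 -0.0013]
transl now-axes [0.0011 0.0013 0.0051] after-turn axes [0.0011 0.0013 0.0051]
```

View pics/w14.png

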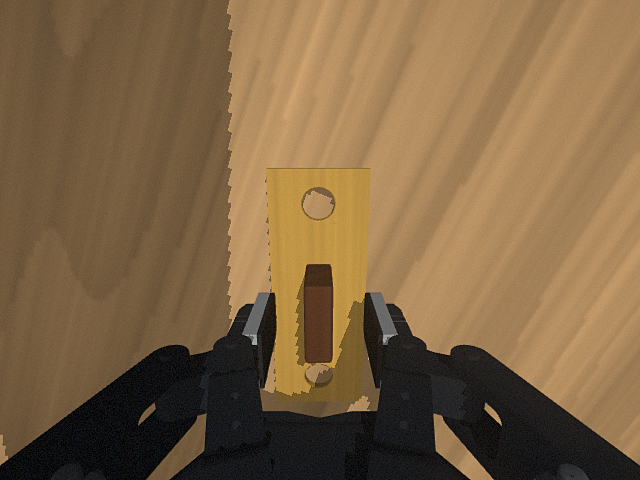

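The grip (305–333) is centred between the pads. I'll go down 4 mm, close, and lift.

>>> apply_moves(
  plan=[
    {"translation":[0.001,0,0.004],"angular":[0,0,0],"hand":0.04},
    {"translation":[0,0,0],"angular":[0,0,0],"hand":0.002},
    {"translation":[0,0,0],"angular":[0,0,0],"hand":0.002},
    {"translation":[0,0,0],"angular":[0,0,0],"hand":0.002},
    {"translation":[0,0,0],"angular":[0,0,0],"hand":0.002},
    {"translation":[0,0,0],"angular":[0,0,0],"hand":0.002},
    {"translation":[0,0,0],"angular":[0,0,0],"hand":0.002},
  ],
)

```text
time_s: 18.73
eef_pos: [0.4107, -0.3128, 0.0123]
eef_rot: [0.0, 0.556, 0.831, -0.0]
wrist_force: [-1.0, 0.6, 4.7]
opening: 0.124
```

>>> apply_moves(
  plan=[
    {"translation":[0,0,-0.02],"angular":[0,0,0],"hand":0.002},
    {"translation":[0,0,-0.03],"angular":[0,0,0],"hand":0.002},
    {"translation":[0,0,-0.04],"angular":[0,0,0],"hand":0.002},
    {"translation":[0,0,-0.04],"angular":[0,0,0],"hand":0.002},
    {"translation":[0,0,-0.03],"angular":[0,0,0],"hand":0.002},
    {"translation":[0,0,0],"angular":[0,0,0],"hand":0.002},
    {"translation":[0,0,0],"angular":[0,0,0],"hand":0.002},
  ],
)

```text
time_s: 19.6
eef_pos: [0.4098, -0.3116, 0.17]
eef_rot: [-0.001, 0.556, 0.831, 0.0]
wrist_force: [0.5, 0.5, -2.7]
opening: 0.126
```

```bash
python3 -c "
from h import *
from bench import ctrl
import pickle
delta([.574,-.0177,.17],92)
c=ctrl.camera('wrist'); cv2.imwrite('pics/w15.png',c['img'][:,:,::-1]); pickle.dump((c,ctrl.get_obs()),open('w15.pkl','wb'))
"
```

```text
t 19.6 pos [ 0.4098 -0.3116  0.17  ] psi 112.4 q [-0.88  0.11  1.81  0.    1.22 -1.27] F [ 0.5  0.5 -2.7] open 0.126
rotvec(tool) [-0.0011 -0.0023  0.356 ]
transl now-axes [0.2092 0.2638 0.0003] after-turn axes [0.288  0.1743 0.    ]
```

View pics/w15.png

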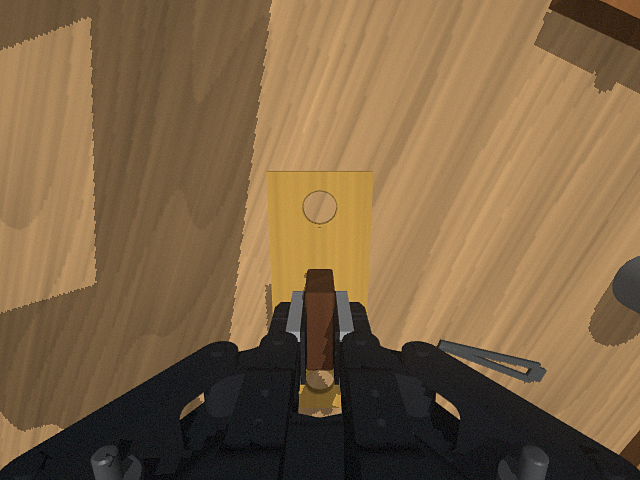

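```bash
python3 -c "
from h import *
import pickle; c,o=pickle.load(open('w15.pkl','rb'))
r=rot(o['eef_rot']);crop(c['img'],260,160,120,60,6,'pics/w15a.png');crop(c['img'],290,350,60,60,8,'pics/w15b.png')
print(r.inv().apply(c['eye']-o['eef_pos']))
for u,v in((320,207),(319.5,381),(320,171)):print(r.inv().apply(pix2plane(c,(u,v),o['eef_pos'][2]-.0083)-o['eef_pos']).round(4))
"
```

```text
[ 0.07534232  0.00179084 -0.14332444]
[0.0461 0.0021 0.0085]
[-0.046   0.0018  0.0081]
[0.0618 0.0021 0.0085]
```

View pics/w15a.png

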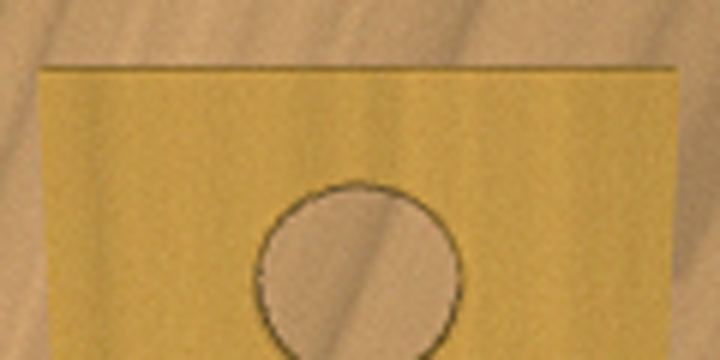

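View pics/w15b.png

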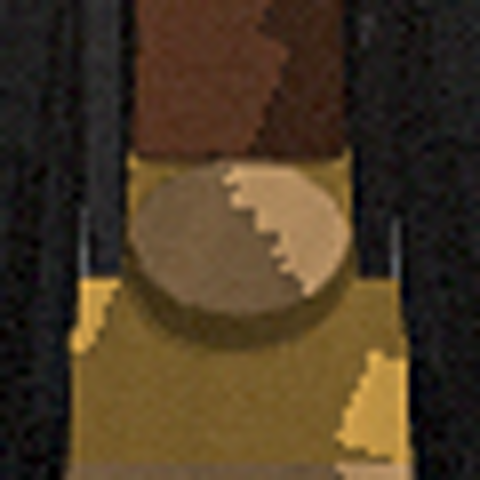

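Plate held level: holes sit at tool x ±46 mm, with the same 2 mm lateral camera bias as before. I'll turn and carry it over the bosses.

>>> apply_moves(
  plan=[
    {"translation":[0,0,0],"angular":[0,0,0.178],"hand":0.002},
    {"translation":[0,0,0],"angular":[0,0,0.178],"hand":0.002},
    {"translation":[0.042,0.025,0],"angular":[0,0,0],"hand":0.002},
    {"translation":[0.042,0.025,0],"angular":[0,0,0],"hand":0.002},
    {"translation":[0.042,0.025,0],"angular":[0,0,0],"hand":0.002},
    {"translation":[0.042,0.025,0],"angular":[0,0,0],"hand":0.002},
    {"translation":[0.042,0.025,0],"angular":[0,0,0],"hand":0.002},
    {"translation":[0.042,0.025,0],"angular":[0,0,0],"hand":0.002},
    {"translation":[0.036,0.024,0],"angular":[0,0,0],"hand":0.002},
    {"translation":[0,0,0],"angular":[0,0,0],"hand":0.002},
  ],
)

```text
time_s: 20.9
eef_pos: [0.5742, -0.0157, 0.1694]
eef_rot: [-0.002, 0.693, 0.721, -0.001]
wrist_force: [-0.3, -0.2, -3.6]
opening: 0.123
```

>>> apply_moves(
  plan=[
    {"translation":[0,0,0.03],"angular":[0,0,0],"hand":0.002},
    {"translation":[0,0,0.03],"angular":[0,0,0],"hand":0.002},
    {"translation":[0,0,0],"angular":[0,0,0],"hand":0.002},
    {"translation":[0,0,0],"angular":[0,0,0],"hand":0.002},
  ],
)

```text
time_s: 21.4
eef_pos: [0.5743, -0.0192, 0.112]
eef_rot: [-0.0, 0.695, 0.719, -0.0]
wrist_force: [0.1, -0.4, -1.5]
opening: 0.12
```

```bash
python3 -c "
from h import *
from bench import ctrl
import pickle
delta([.574,-.0177,.083],92)
c=ctrl.camera('wrist'); cv2.imwrite('pics/w16.png',c['img'][:,:,::-1]); pickle.dump((c,ctrl.get_obs()),open('w16.pkl','wb'))
"
```

```text
t 21.4 pos [ 0.5743 -0.0192  0.112 ] psi 91.97 q [-0.24  0.31  1.7  -0.    1.12 -0.27] F [ 0.1 -0.4 -1.5] open 0.12
rotvec(tool) [-0.0003  0.     -0.0005]
transl now-axes [ 0.0015 -0.0003  0.029 ] after-turn axes [ 0.0015 -0.0003  0.029 ]
```

View pics/w16.png

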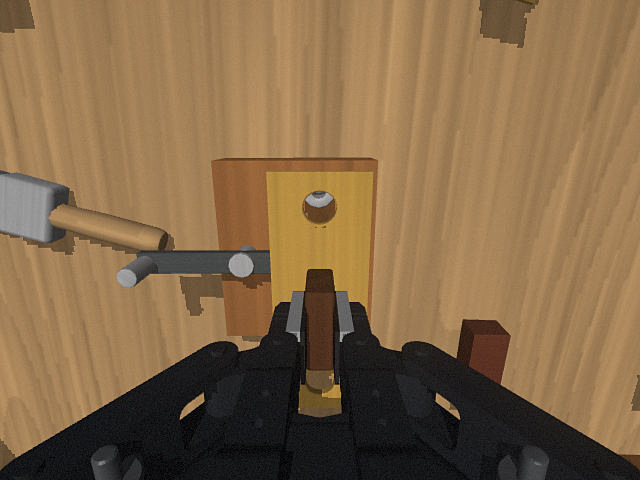

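>>> apply_moves(
  plan=[
    {"translation":[0.001,0,0.014],"angular":[0,0,0],"hand":0.002},
    {"translation":[0,0,0.01],"angular":[0,0,0],"hand":0.002},
    {"translation":[0,0,0.005],"angular":[0,0,0],"hand":0.002},
    {"translation":[0,0,0],"angular":[0,0,0],"hand":0.002},
    {"translation":[0,0,0],"angular":[0,0,0],"hand":0.002},
  ],
)

```text
time_s: 22.08
eef_pos: [0.5746, -0.0176, 0.083]
eef_rot: [0.0, 0.695, 0.719, 0.0]
wrist_force: [0.1, 0.1, -2.2]
opening: 0.125
```

```bash
python3 -c "
from h import *
from bench import ctrl
import pickle
delta([.574,-.0177,.083],92)
c=ctrl.camera('wrist'); cv2.imwrite('pics/w17.png',c['img'][:,:,::-1]); t=ctrl.camera('top');s=ctrl.camera('scene');pickle.dump((c,ctrl.get_obs(),t,s),open('w17.pkl','wb'))
crop(c['img'],260,160,120,80,6,'pics/w17a.png');crop(t['img'],290,190,100,75,8,'pics/t17.png');crop(s['img'],240,150,160,120,5,'pics/s17.png')
print('boss1 in wrist',proj(c,[[.5724,.0283,.056],[.5724,.0283,.071]]))
"
```

```text
t 22.07 pos [ 0.5746 -0.0176  0.083 ] psi 92.01 q [-0.24  0.36  1.72  0.    1.07 -0.27] F [ 0.1  0.1 -2.2] open 0.125
rotvec(tool) [0.0004 0.0001 0.0002]
transl now-axes [-0.     -0.0006  0.    ] after-turn axes [-0.     -0.0006  0.    ]
boss1 in wrist [[315.46082327 201.89431934]
 [315.124498   207.68155256]]
```

View pics/w17a.png

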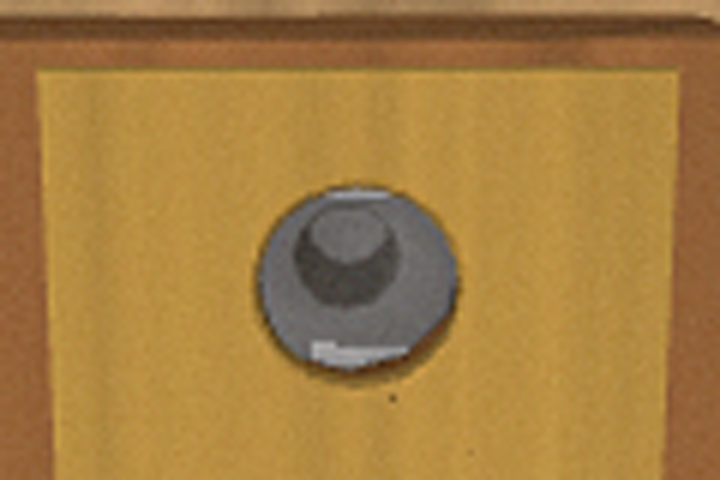

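View pics/t17.png

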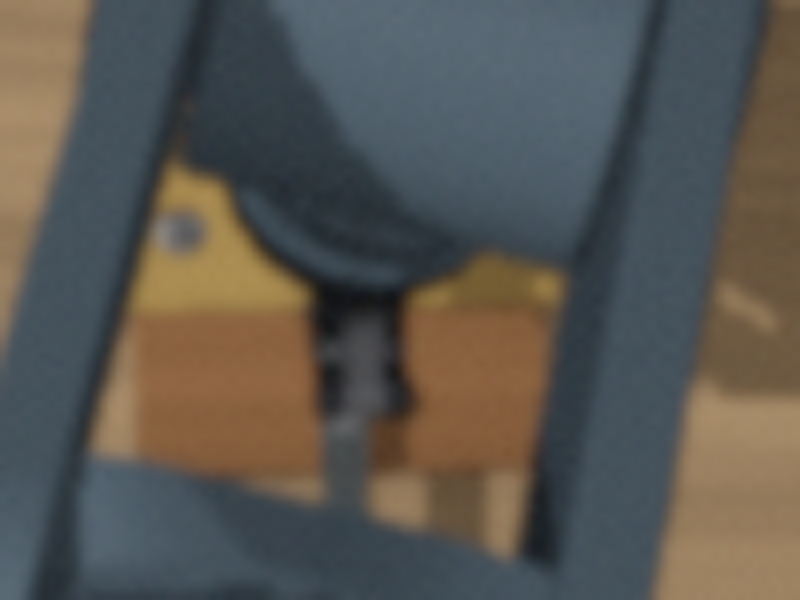

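View pics/s17.png

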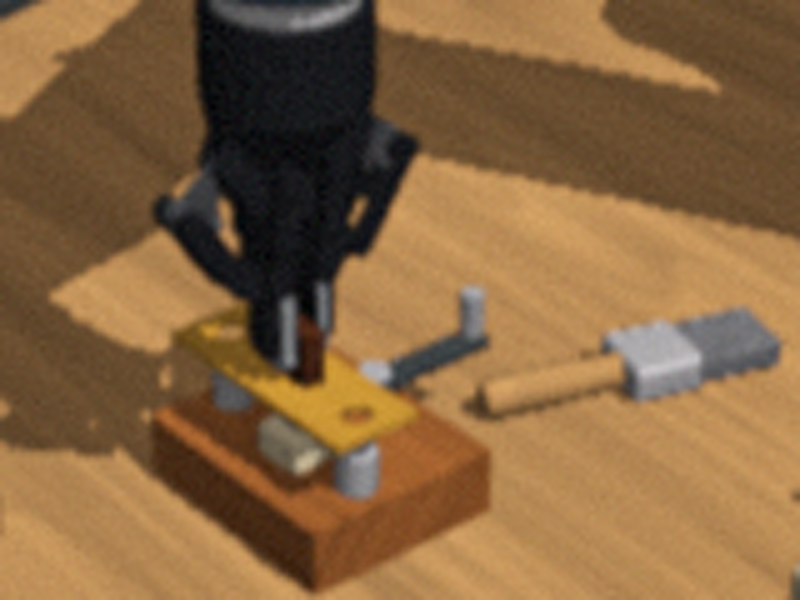

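```bash
python3 -c "
from h import *
import pickle; c,o,t,s=pickle.load(open('w17.pkl','rb'))
r=rot(o['eef_rot']); f=lambda x,y,z:r.inv().apply(pix2plane(c,((x+.5)/6-.5+260,(y+.5)/6-.5+160),z)-o['eef_pos']).round(4)
print('hole',f(359,282,.0747),'boss',f(346,256,.056),[f(346,256,z) for z in(.054,.058)])
g=lambda x,y:((x+.5)/8-.5+290,(y+.5)/8-.5+190)
print('top hole in px',g(181,231)); print(proj(t,[[.5724,.0283-.003,.056]]))
"
```

```text
hole [0.0472 0.0013 0.0085] boss [0.0458 0.0002 0.0272] [array([0.0455, 0.0002, 0.0292]), array([0.0462, 0.0003, 0.0252])]
top hole in px (312.1875, 218.4375)
[[312.70900721 219.77003772]]
```

Through the plate hole at (320,206) the boss's thread is visible at (317,202). That works out to about 1.4 mm along and 1.1 mm across off centre, so I'll trim it and settle.

>>> apply_moves(
  plan=[
    {"translation":[-0.0012,-0.001,0],"angular":[0,0,0],"hand":0.002},
    {"translation":[0,0,0],"angular":[0,0,0],"hand":0.002},
    {"translation":[0,0,0],"angular":[0,0,0],"hand":0.002},
    {"translation":[0,0,0],"angular":[0,0,0],"hand":0.002},
    {"translation":[0,0,0],"angular":[0,0,0],"hand":0.002},
    {"translation":[0,0,0],"angular":[0,0,0],"hand":0.002},
  ],
)

```text
time_s: 22.98
eef_pos: [0.5733, -0.0188, 0.0828]
eef_rot: [-0.0, 0.695, 0.719, -0.0]
wrist_force: [0.9, -0.1, -2.7]
opening: 0.125
```

```bash
python3 -c "
from h import *
from bench import ctrl
import pickle
delta([.574,-.0177,.083],92)
c=ctrl.camera('wrist'); t=ctrl.camera('top');s=ctrl.camera('scene');pickle.dump((c,ctrl.get_obs(),t,s),open('w18.pkl','wb'))
crop(c['img'],260,160,120,80,6,'pics/w18a.png');crop(c['img'],280,340,80,80,7,'pics/w18b.png');cv2.imwrite('pics/t18.png',t['img'][:,:,::-1]);crop(s['img'],270,190,80,60,10,'pics/s18.png')
print('fixture bosses in scene',proj(s,[[.5724,.0283,.056],[.5756,-.0636,.056],[.5724,.0283,.071],[.5756,-.0636,.071]]))
"
```

```text
t 22.98 pos [ 0.5733 -0.0188  0.0828] psi 92.01 q [-0.24  0.35  1.72  0.    1.07 -0.27] F [ 0.9 -0.1 -2.7] open 0.125
rotvec(tool) [-0.0001 -0.      0.0001]
transl now-axes [ 0.0011  0.0007 -0.0002] after-turn axes [ 0.0011  0.0007 -0.0002]
fixture bosses in scene [[311.13385516 239.00592905]
 [286.43505048 221.75801963]
 [311.109608   233.39854249]
 [286.23449162 216.30782284]]
```

View pics/w18a.png

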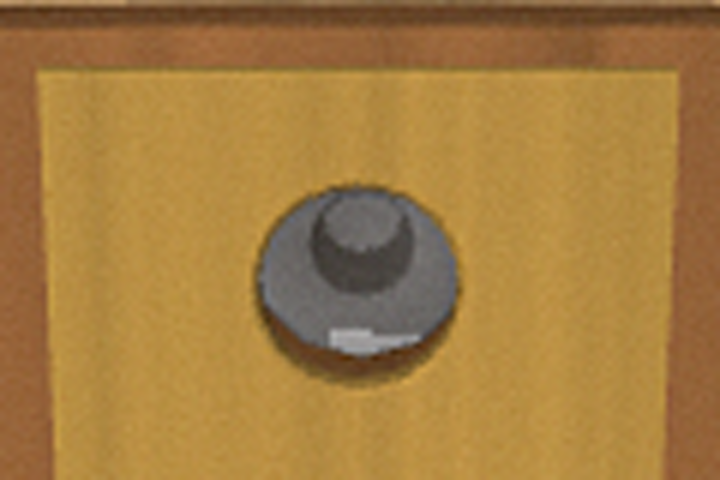

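View pics/w18b.png

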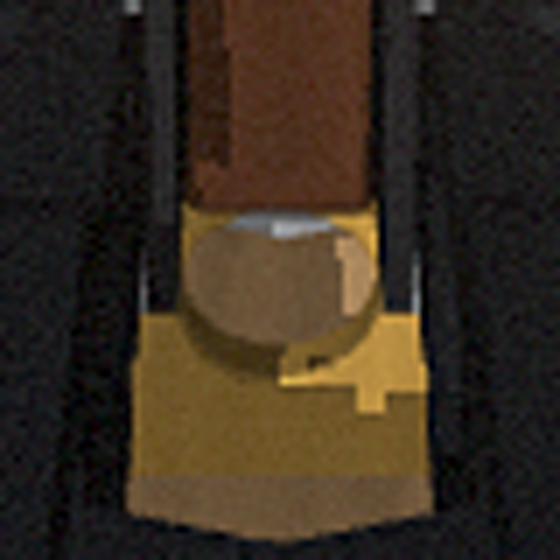

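View pics/s18.png

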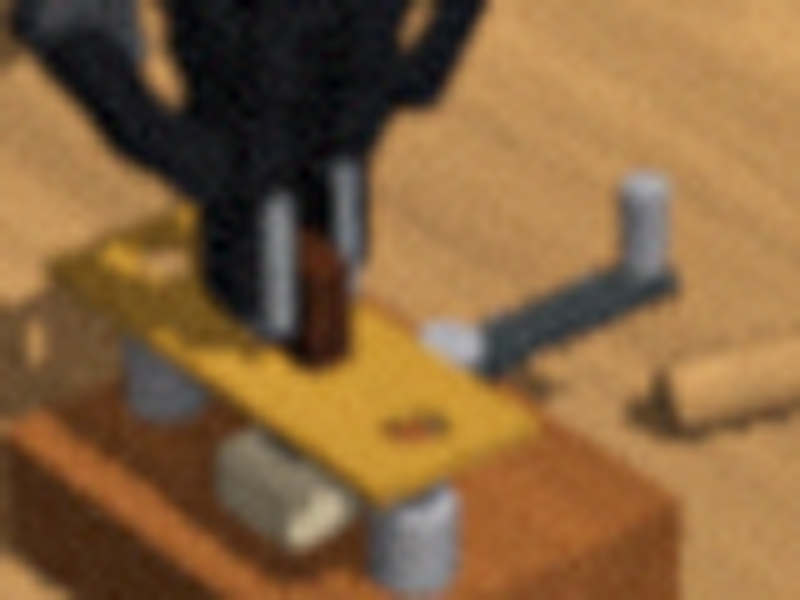

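View pics/t18.png

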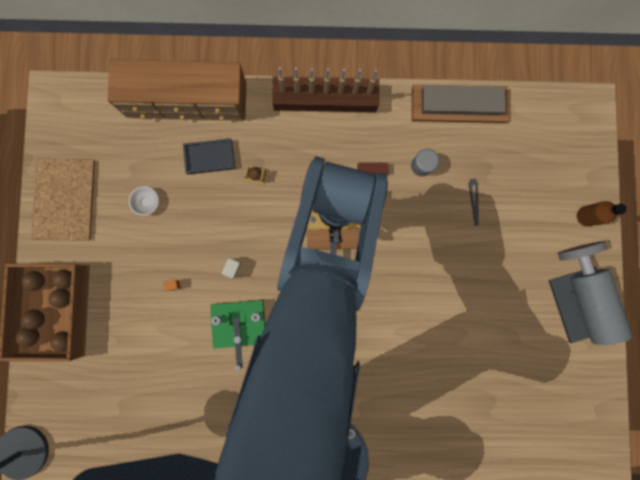

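All checks agree. In the scene view the near plate hole is at (311.1,232.1) against the boss axis at (311.1,~232). In the wrist view the residual is under 1 mm. I'm handing in.

```bash
python3 -c "
from bench import ctrl
print(ctrl.hand_in()); o=ctrl.get_obs(); print(o['time_s'],o['eef_pos'],o['opening'],o['wrist_force'])
"
```

```text
the job is handed in; nothing more can be done
None
the job is handed in; nothing more can be done
```

I dropped the small cream blank into the pocket of the brown fixture and swung the latch to its stop. The brass plate is held by its grip over the bosses, and I handed in at about 23 s of the 69 s allowed. The hand-in gave no verdict.

**Last checks:**
- **Blank and latch:** the blank sat down in the pocket, clear of both pads. The latch met its stop at 5.8 N, and its bar lies straight over the blank in the top view.
- **Plate:** it is level, with its underside about 15 mm above the bosses. The near hole is within about 1 mm of its boss in both the wrist and scene cameras.
- **Bystanders:** none showed any movement in the final top view, though the arm hid the brush and part of the offcut there. In the last scene view the brush was in its place.

**Disagreements:**
- The top camera read about 3 mm low in y compared with the wrist camera and the actual grasps, and the wrist camera had about 2 mm of sideways bias. I corrected for both.
- The far hole was mostly hidden. From its partial scene view it agrees to about 2–3 mm; otherwise I placed it by the measured plate pose and yaw.

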